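# Shut down the stirrer hotplate and put the used stir bars to soak

## Task

Clear up after a stirring run: first turn both knobs of the stirrer hotplate fully anticlockwise to their off stops, because the vapour in the amber soaking jar is flammable. Only then open the jar's child-resistant cap (press it down, turn it anticlockwise past its locking teeth, lift it off), drop every stir bar lying on the worktop into the jar, put the cap back on and lock it by pressing it down and turning it clockwise to its stop. The plate is still hot, so do not touch it, and leave the glassware and tweezers as they stand.

Things in the scene. Friction and masses are not known exactly. Their poses are not given: they have to be found in the camera images.
- stirrer: White stirrer hotplate, fixed, 245 mm (x) by 165 mm (y), deck 54.5 mm high. Origin at the centre of its underside on the worktop; its -x end is the front deck with two black knobs 82 mm apart; the square hot plate is at the back.
- hot_plate: The hot plate on the stirrer, white, 135 x 150 x 10 mm, its top 70 mm above the worktop; origin under its centre, at (48, 0, 54) mm in the stirrer's frame. Do not touch.
- heat_knob (a joint): Heat knob, at (-80, +41) mm in the stirrer's frame; rad, 0 at the off stop, grows clockwise seen from above to 4.7. A bar 14 mm thick, 36 mm long, 32 mm high stands on a disc 38 mm across. In the stirrer's frame the bar lies along the angle (-0.698 - value) from x, white pointer on its -x end. Needs 0.05 N m; stays where left.
- stir_knob (a joint): Stirring knob, at (-80, -41) mm in the stirrer's frame; rad, 0 at the off stop, grows clockwise seen from above to 4.7. A bar 14 mm thick, 36 mm long, 32 mm high stands on a disc 38 mm across. In the stirrer's frame the bar lies along the angle (-0.698 - value) from x, white pointer on its -x end. Needs 0.05 N m; stays where left.
- heat_knob_grip (a point): Point on the heat knob's vertical axis where its bar is gripped, 7 mm below the bar's top, which is 98 mm above the worktop (the disc's top is 68 mm above it).
- stir_knob_grip (a point): Point on the stirring knob's vertical axis where its bar is gripped, 7 mm below the bar's top, which is 98 mm above the worktop (the disc's top is 68 mm above it).
- jar: Amber soaking jar clamped in a heavy steel holder (112 x 112 x 12 mm), fixed. Origin under its centre on the worktop, z up. Body 74 mm across up to 66 mm high, then a shoulder to a neck 45 mm across; inner floor 17 mm high. Four bayonet lugs on the neck (54 mm over them) point along this frame's +x, +y, -x and -y.
- jar_mouth (a point): Centre of the jar's mouth, 39 mm wide, at the height of the rim (105 mm above the worktop). A stir bar passes through it lying level.
- cap: White child-resistant cap, loose, 57 g, twelve-sided, 64 mm across flats (flats at 0, 30, 60.. degrees from its x axis), 26 mm high. Origin at the centre of its open lower edge, z up to its closed top; four inner lugs along its x and y axes. Locked at the start: lower edge 90 mm high, x axis along the jar's x axis. Off the jar it may stand on the worktop, open side down.
- cap_top (a point): Centre of the cap's top, where one presses; 116 mm high when locked. A sprung liner lifts the cap against teeth 3 mm deep. To unlock, press 3.5 to 4.5 mm down (8 to 12 N, hard stop at 5 mm) and, while pressed, turn anticlockwise seen from above 0.785 rad (free to lift from 0.55 to 1.05), then lift.
- cap_edge (a point): Centre of the cap's lower edge. To lock: lower the cap, centred within 1 mm, with its x axis 0.785 rad (+- 0.2, or any quarter turn more) from the jar's; it first rests 1 mm above the locked height; press to 3.5 to 4.5 mm below the locked height, turn clockwise 0.785 rad to the end stop (0.05 rad past locked), let go: it springs up to the locked height.
- bar_0: White stir bar, eight-sided rod, 10 mm across flats and 30 mm long along its x axis, 14 g; origin at its centre. Lies on the worktop at first (centre 5 mm high); may be absent (None). It fits lying through the jar's mouth.
- bar_1: White stir bar, eight-sided rod, 10 mm across flats and 30 mm long along its x axis, 14 g; origin at its centre. Lies on the worktop at first (centre 5 mm high); may be absent (None).
- bar_2: White stir bar, eight-sided rod, 10 mm across flats and 30 mm long along its x axis, 14 g; origin at its centre. Lies on the worktop at first (centre 5 mm high); may be absent (None).
- bar_3: White stir bar, eight-sided rod, 10 mm across flats and 30 mm long along its x axis, 14 g; origin at its centre. Lies on the worktop at first (centre 5 mm high); may be absent (None).
- bar_4: White stir bar, eight-sided rod, 10 mm across flats and 30 mm long along its x axis, 14 g; origin at its centre. Lies on the worktop at first (centre 5 mm high); may be absent (None).
- flask: Small conical glass flask, 63 mm across, 100 mm high, a bystander; origin at the centre of its base.
- beaker: Small beaker, 45 mm across, 55 mm high, a bystander; origin at the centre of its base.
- tweezers: Steel tweezers lying on the worktop, 16 mm by 125 mm (along y), 11 mm high, a bystander; origin at the centre of the underside.
- dish: Covered glass dish, fixed, 61 mm across, 16 mm high, beside the work; origin at the centre of its base. Behind it at the right stands a black cabinet, 285 mm high, with its front at world x = 0.67 and its left side at y = -0.26: keep the gripper and wrist clear of it.
There are look-alikes about, which are no part of the job. There is more than one size of the cap; the job needs the smallest.

How it is judged:
On the way, in this order (a step that is already met when the one before it is completed fails the run):
1. both knobs of the stirrer hotplate are at their off stops (value of joint each of heat_knob, stir_knob below 0.06 rad), for 0.2 s.
2. the cap has been unlocked and taken off the jar ((z of cap in the frame of jar above 0.115 m or horizontal distance between cap and jar above 0.06 m)), for 0.2 s.
3. every stir bar lies in the open jar (horizontal distance between each of bar_0, bar_1, bar_2, bar_3, bar_4 and jar below 0.036 m and z of each of bar_0, bar_1, bar_2, bar_3, bar_4 in the frame of jar below 0.07 m and horizontal distance between cap and jar above 0.05 m), for 0.2 s.
At the end, for the whole second after the job is handed in: Both knobs within 0.06 rad of their off stops; every stir bar present at rest in the jar (centre within 36 mm of its axis, below 70 mm); cap locked: axis within 4 mm of the jar's, lower edge 87.5 to 92.5 mm high, upright within 0.06 rad, within 0.12 rad of the locked angle (any quarter turn) (all of step 1 and horizontal distance between each of bar_0, bar_1, bar_2, bar_3, bar_4 and jar below 0.036 m and z of each of bar_0, bar_1, bar_2, bar_3, bar_4 in the frame of jar below 0.07 m and horizontal distance between cap and jar below 0.004 m and z of cap in the frame of jar between 0.0875 and 0.0925 m and angle between cap's own z axis and vertical below 0.06 rad and (angle between the x axis of cap and the x axis of jar, either way round below 0.12 rad or angle between the x axis of cap and the y axis of jar, either way round below 0.12 rad) and linear speed of cap below 0.02 m/s and linear speed of each of bar_0, bar_1, bar_2, bar_3, bar_4 below 0.03 m/s); the robot touches nothing.
It fails at once if the flask, the beaker or the tweezers are moved more than 3 cm (distance of any of flask, beaker, tweezers from where it was at the start of the episode above 0.03 m).
It fails at once if the flask or the beaker is tipped over (angle between any of flask, beaker's own z axis and vertical above 0.5 rad).
It fails at once if the robot touches the hot plate (contact force between any of the fingers, the arm and hot_plate above 0.5 N).
Of bar_0, bar_1, bar_2, bar_3, bar_4 only 3 to 5 are there at a start; the rules pass over those that are not, and their reading is None.
At some moment in a run one of bar_0, bar_1, bar_2, bar_3, bar_4 may be knocked a few centimetres aside while the robot is not near it.
It also fails if it takes over 210 s, if anything falls off the work surface, if the arm or the gripper's body presses on something with over 40 N, if the wrist force passes 120 N, or if a joint passes its speed limit or range.

## Robot

A 6-joint arm with a two-finger parallel gripper is mounted at the origin on a cart in front of the work surface, level with it; the furniture and walls round the work are solid. World frame = base frame: x ahead of the robot, y to its left, z up, the work surface at z = 0. Lengths are in m, angles in rad, forces in N, time in s.
With the tool pointing down it reaches from about 0.425 to 0.95 m from the base axis. Payload 3.5 kg.
Tool frame: the origin (TCP) lies at the very end of the fingers, on their centre line; the grasp point (between the pads) lies 19 mm behind it; y points along the fingers, z is the direction in which the jaws open and shut, and the axes are right-handed (so a half turn about y gives the same grasp; the last joint's range is limited). The gripper opens to 85 mm and grips with 20 to 120 N. Pads are 22 mm wide; open, the fingers measure 114 mm over their backs; the gripper's body (76 mm by 85 mm) begins 54 mm behind the grasp point. The pads swing forward as they close: fully open they stand 13 mm farther back than shut.
Start: joints at [1.152, 0.286, 1.577, -0, 1.279, -0.15], TCP at [0.179, 0.651, 0.231] pointing down, gripper open.
Joint ranges: [-2.77, 2.77], [-0.9, 2.22], [0.21, 2.48], [-1.53, 4.67], [0.24, 2.81], [-2.84, 2.84]. Speed limits (rad/s): [2.79, 2.79, 3.14, 3.14, 3.14, 3.14].

## Interface

Orientations are given as a unit quaternion [x, y, z, w].
In Python, from plant import ctrl gives the robot as it stands. The module is installed in compiled form; this text tells all that it offers.
- The arm moves only by the tool jog_arm, never from a script. Its argument "deltas" is a list of rows, each a list of 3 entries, a list of its own where there are three numbers: the turn, a rotation vector about the tool's x, y, z in rad, then the shift along the tool's x, y, z in m, then the opening, from 0 (shut) to 1 (fully open). In form: [[[wx, wy, wz], [dx, dy, dz], gripper], ...]. A call has 1 to 10 rows; each row is the pose to reach, as a shift and turn from the pose measured when the call began, along the tool's axes at that moment; what a row does not reach only later rows make up. A row lasts 1/12 s, in which the tool goes at most 41.7 mm and 7.16 degrees, less where a joint would pass 70% of its speed; a pose out of reach is approached as far as the arm can. A call with a gripper value outside its range is refused whole. The fingers move at their own pace and stop on an object; "force" is the grip in N (left out, the last holds). Time passes only in rows, so rows that repeat a pose let the fingers close. It gives the time, the measured TCP pose, the force and the opening at its end, in the units of the state.
- ctrl.get_state(): the state, without advancing time (a new reading comes with each control period).
- ctrl.read_camera(name): name is "scene" or "side" or "wrist"; returns a dict with "pixels" (420x560x3 uint8, blue, green, red), "range_z" (420x560 float32, m along the optical axis (not along the pixel's ray), 0 where there is no reading), "fx", "fy", "cx", "cy" (pixels), "k1" (the pictures are not rectified: a ray, as slopes to the right and down, at radius r is drawn at 1 + k1 r^2 times it, then the intrinsics apply), "T" (4x4, takes a point from camera to world coordinates); the wrist camera has in their place "mount" (4x4, takes a point from camera to tool coordinates, whose origin is the TCP and whose axes are the tool frame's). Camera axes: x right, y up, looking along -z (the intrinsics and any distortion apply to the point x, -y, -z); pixel columns grow to the right and rows downward; lengths in m; the calibration is good to about 2 mm. A picture is of the moment at which its call begins: read the wrist's pose just before it.
- ctrl.sign_off(): hands the job in, once; it reports no verdict.
The state is a dict: "time": time; "qpos": joint angles; "dq": joint speeds; "joint_efforts": joint torques, N m; "eef_pos": TCP position; "tcp_rot": TCP orientation; "contact_force": force on the tool from outside, world axes, zero at the start; "wrist_torque": the same for the moment, N m; "opening": opening from 0.0 (shut) to 1.0 (fully open).
Only numpy, scipy, OpenCV 4.12 (cv2) and the standard library are available. Lean on these libraries where they do the work, as an engineer would, in place of code of your own. Each camera call takes 0.05 s, during which the arm holds its last target.

## Working session

There is one attempt and no reset: what is moved stays moved. The work goes in short steps, Python scripts to look and compute and a tool call to move; the robot and the scene stay as the last step left them, time stands still between calls to the robot, and variables do not carry over. Pictures are saved under pics/ and viewed, and the job is handed in when it is done.

Besides the shell and the picture viewer there is one more tool, called after "Call:" as name([rows], argument=value, ...), one row to a line, values as JSON. jog_arm: Moves the arm, as the interface text tells. Its arguments: {"type":"object","properties":{"deltas":{"type":"array","items":{"type":"array"}},"force":{"type":"number"}},"required":["deltas"]}

```bash
mkdir -p pics; ls; python3 - <<'E'
from plant import ctrl
import cv2
s=ctrl.get_state()
for k,v in s.items(): print(k,v)
for n in ["scene","side","wrist"]:
    c=ctrl.read_camera(n); cv2.imwrite(f"pics/{n}0.png",c["pixels"])
    print(n,{k:c[k] for k in c if k not in("pixels","range_z")})
E
```

```text
pics
time 0.0
qpos [ 1.15199166e+00  2.87145627e-01  1.57815060e+00 -1.64882069e-05
  1.27859016e+00 -1.50009646e-01]
dq [-3.25351639e-04 -2.39480050e-05 -1.42892258e-03  7.65953439e-04
 -1.41347064e-03 -7.70186260e-04]
joint_efforts [-1.19623095e-03 -4.05978048e+01 -2.92626321e+01 -1.93404476e-04
  5.75882150e-03  8.58177572e-06]
eef_pos [0.17897661 0.65017233 0.22997482]
tcp_rot [ 0.70150997 -0.09496801  0.09452363 -0.69995008]
contact_force [ 0.78173277 -0.48036115 -0.91405442]
wrist_torque [ 0.02143634 -0.01317737  0.0325391 ]
opening 1.0026525014955792
scene {'fx': 466.9560900835916, 'fy': 466.9560900835916, 'cx': 283.9196873335502, 'cy': 215.96532968520611, 'k1': -0.09646519958942353, 'T': array([[ 0.56867781,  0.53488117, -0.62490614, -0.41838136],
       [-0.82255388,  0.37280386, -0.42944429, -0.73920847],
       [ 0.00326575,  0.75823441,  0.65197386,  1.12801565],
       [ 0.        ,  0.        ,  0.        ,  1.        ]])}
side {'fx': 463.4890116650771, 'fy': 463.4890116650771, 'cx': 283.5806818873783, 'cy': 217.08707431478996, 'k1': 0.011677920723149196, 'T': array([[ 0.99967591,  0.02496045, -0.0050051 ,  0.56030929],
       [-0.01641673,  0.48181633, -0.87611844, -1.20047202],
       [-0.01945678,  0.87591666,  0.48206995,  0.7023075 ],
       [ 0.        ,  0.        ,  0.        ,  1.        ]])}
wrist {'fx': 341.0310614351819, 'fy': 341.0310614351819, 'cx': 279.8091244559602, 'cy': 210.5559621067658, 'k1': -0.01181264111284617, 'mount': array([[-5.73083151e-04, -9.63233427e-01, -2.68665289e-01,
        -6.85419797e-02],
       [ 3.32598918e-04,  2.68665135e-01, -9.63233583e-01,
        -1.42455520e-01],
       [ 9.99999780e-01, -6.41370721e-04,  1.66402933e-04,
        -2.22913326e-04],
       [ 0.00000000e+00,  0.00000000e+00,  0.00000000e+00,
         1.00000000e+00]])}
```

View pics/scene0.png

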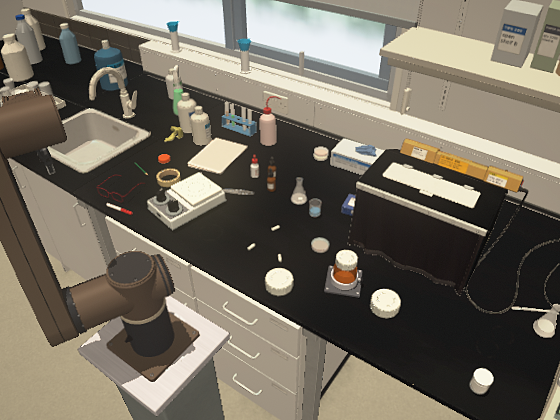

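View pics/side0.png

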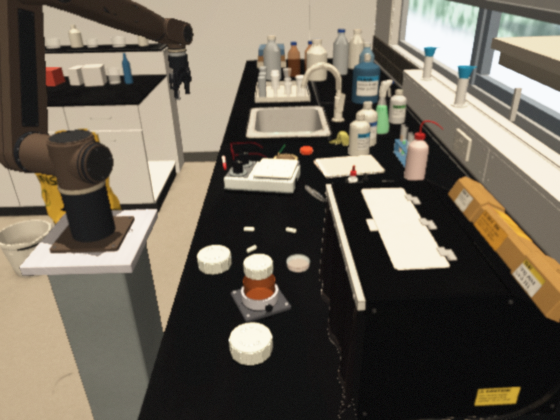

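View pics/wrist0.png

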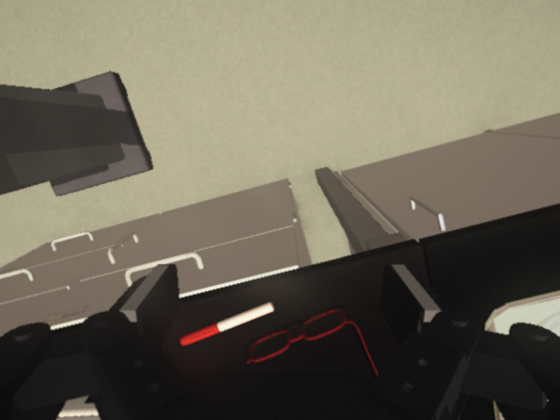

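The scene shows the stirrer at (187,197), the jar and its cap at (345,262), two bigger look-alike caps at (279,281) and (385,302), and bars near (275,228), (251,247) and (279,258). Next I'll write the helpers and view zoomed crops.

```bash
cat > h.py <<'E'
from plant import ctrl
import numpy as np, cv2
from scipy.spatial.transform import Rotation as R
def cam(n):
    s=ctrl.get_state(); c=ctrl.read_camera(n)
    if n=="wrist":
        T=np.eye(4);T[:3,:3]=R.from_quat(s["tcp_rot"]).as_matrix();T[:3,3]=s["eef_pos"];c["T"]=T@c["mount"]
    c["K"]=np.array([[c["fx"],0,c["cx"]],[0,c["fy"],c["cy"]],[0,0,1]]);c["D"]=np.array([c["k1"],0,0,0.])
    return c
def rays(c,uv):
    p=cv2.undistortPoints(np.array(uv,float).reshape(-1,1,2),c["K"],c["D"]).reshape(-1,2)
    d=np.c_[p[:,0],-p[:,1],-np.ones(len(p))]
    return c["T"][:3,3],d@c["T"][:3,:3].T
def plane(c,uv,z):
    o,d=rays(c,uv); return o+d*((z-o[2])/d[:,2])[:,None]
def proj(c,P):
    P=np.atleast_2d(P); q=(P-c["T"][:3,3])@c["T"][:3,:3]
    q=q*[1,-1,-1]
    return cv2.projectPoints(q.reshape(-1,1,3),np.zeros(3),np.zeros(3),c["K"],c["D"])[0].reshape(-1,2)
def cloud(c,m=None):
    "world points for pixels in mask"
    m=(c["range_z"]>0) if m is None else m&(c["range_z"]>0)
    v,u=np.nonzero(m); o,d=rays(c,np.c_[u,v]); return o+d*c["range_z"][v,u][:,None],np.c_[u,v]
def crop(c,x0,y0,x1,y1,f,name):
    cv2.imwrite("pics/"+name,cv2.resize(c["pixels"][y0:y1,x0:x1],None,fx=f,fy=f,interpolation=cv2.INTER_CUBIC))
def st():
    s=ctrl.get_state();print("t",round(s["time"],2),"p",s["eef_pos"].round(4) if hasattr(s["eef_pos"],'round') else s["eef_pos"],"op",round(s["opening"],3),"F",np.round(s["contact_force"],1),"\nR",R.from_quat(s["tcp_rot"]).as_matrix().round(4).tolist(),"q",np.round(s["qpos"],3))
    return s
def go(pos,yaw_z):
    """jog deltas to reach TCP pos with tool down and tool z (jaw) axis at world angle yaw_z; prints total rotvec & shift"""
    s=ctrl.get_state();R0=R.from_quat(s["tcp_rot"]).as_matrix()
    y=np.array([0,0,-1.]);best=None
    for k in (0,np.pi):
        z=np.array([np.cos(yaw_z+k),np.sin(yaw_z+k),0]);x=np.cross(y,z)
        rv=R.from_matrix(R0.T@np.c_[x,y,z]).as_rotvec()
        print("rot",rv.round(4),"shift",(R0.T@(np.array(pos)-s["eef_pos"])).round(4),"n",max(np.linalg.norm(rv)/.125,np.linalg.norm(np.array(pos)-s["eef_pos"])/.0417).round(1))
E
python3 - <<'E'
from h import *
st()
c=cam("scene");crop(c,140,165,260,235,6,"sc_st.png");crop(c,230,215,410,325,4,"sc_jar.png")
d=cam("side");crop(d,190,215,350,370,5,"sd_jar.png");crop(d,210,130,350,215,5,"sd_st.png")
E
```

```text
t 0.15 p [0.179  0.6503 0.2302] op 1.0 F [-0.9 -0.3 -0.3] 
R [[0.9641, -0.0008, 0.2656], [-0.2656, -0.0017, 0.9641], [-0.0003, -1.0, -0.0019]] q [ 1.152  0.287  1.578 -0.     1.279 -0.15 ]
```

View pics/sc_st.png

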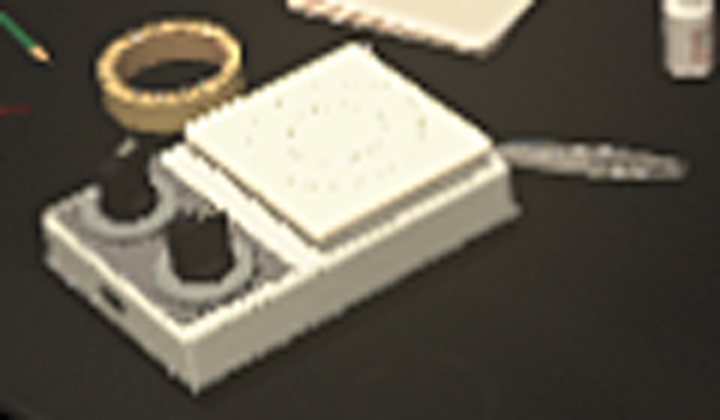

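View pics/sc_jar.png

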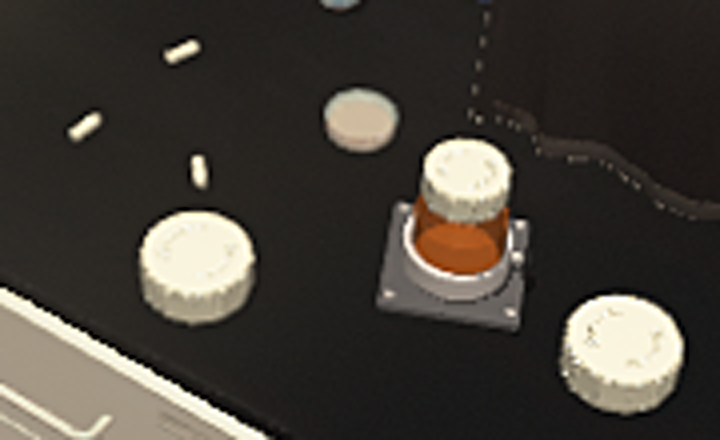

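View pics/sd_jar.png

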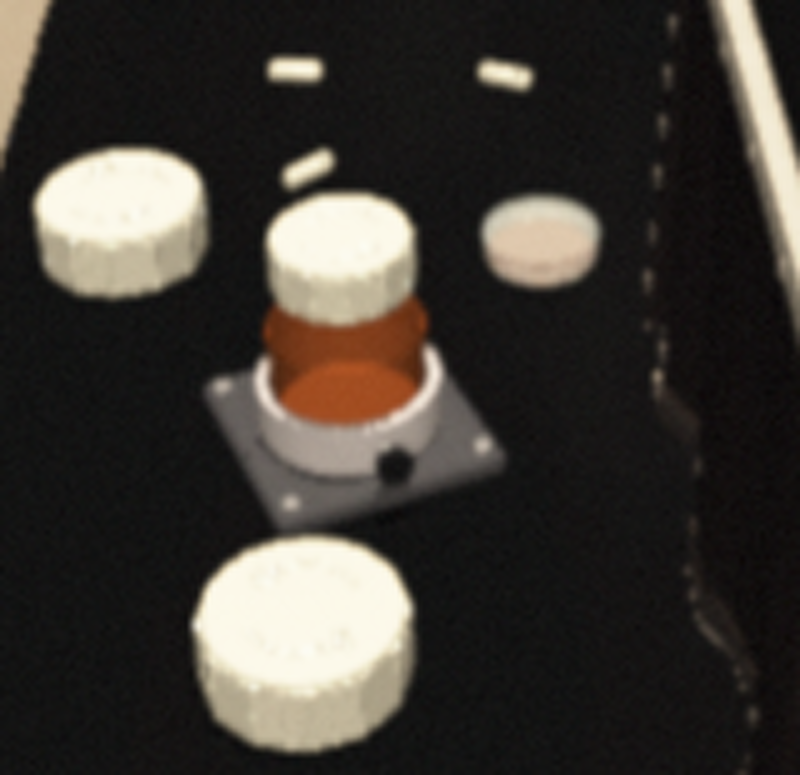

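View pics/sd_st.png

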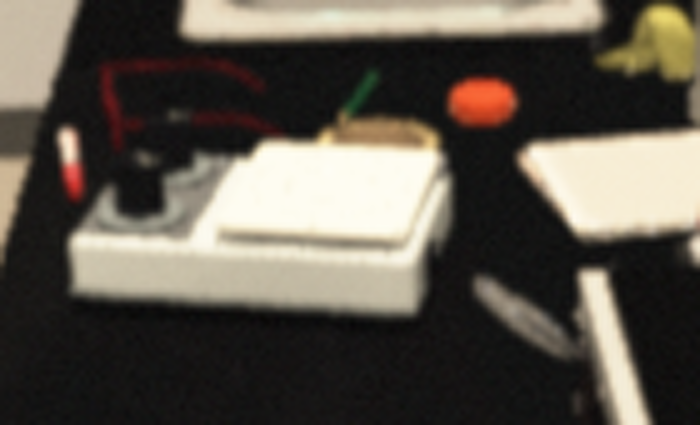

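The crops show both knobs (scene ≈(161,199) and (173,206)), three bars, the capped jar, and the larger caps at either side. Now a rough localization.

```bash
python3 - <<'E'
from h import *
c=cam("scene");d=cam("side")
hp=np.array([(355,43),(497,148),(322,243),(187,130)])/6+[140,165]
P=plane(c,hp,.07);print(P.round(3)[:, :2],P.mean(0).round(3))
hp=np.array([(262,140),(445,150),(405,245),(218,236)])/5+[210,130]
P=plane(d,hp,.07);print(P.round(3)[:, :2],P.mean(0).round(3))
for n,k in(("scene",c),("side",d)):
    g=cv2.cvtColor(k["pixels"],cv2.COLOR_BGR2GRAY)
    pts,uv=cloud(k)
    b=(g[uv[:,1],uv[:,0]]>110)
    # z in [-.01,.02] on worktop
    m=np.zeros(g.shape,np.uint8);sel=b&(pts[:,2]>-.02)&(pts[:,2]<.03)&(pts[:,0]>.3)&(pts[:,0]<.95)&(abs(pts[:,1])<.8)
    m[uv[sel,1],uv[sel,0]]=255
    N,L,S,C=cv2.connectedComponentsWithStats(m)
    for i in range(1,N):
        if 12<S[i,4]<600:
            v,u=np.nonzero(L==i);w=plane(k,np.c_[u,v],.006);w=w[:,:2];a,V=np.linalg.eigh(np.cov(w.T));
            print(n,C[i].round(1),S[i,4],w.mean(0).round(4),"ax",np.degrees(np.arctan2(V[1,1],V[0,1])).round(),np.sqrt(a*12).round(3))
# cap
c1=plane(c,np.array([[467,165]])/4+[230,215],.116);c2=plane(d,np.array([[341,237]])/5+[190,215],.116);print(c1,c2)
E
```

```text
[[0.622 0.379]
 [0.589 0.23 ]
 [0.458 0.255]
 [0.492 0.403]] [0.54  0.317 0.07 ]
[[0.496 0.405]
 [0.63  0.377]
 [0.596 0.21 ]
 [0.471 0.232]] [0.548 0.306 0.07 ]
scene [185.6 129.3] 57 [0.9091 0.7406] ax 80.0 [0.036 0.076]
scene [168.7 138.5] 38 [0.8038 0.7471] ax -179.0 [0.032 0.049]
scene [163.2 157. ] 65 [0.6801 0.655 ] ax 48.0 [0.044 0.051]
scene [168.1 177.5] 233 [0.5847 0.5274] ax 47.0 [0.092 0.13 ]
scene [254.2 174.5] 39 [0.8021 0.249 ] ax -142.0 [0.03  0.042]
scene [270.2 186.6] 17 [0.7734 0.1464] ax -144.0 [0.019 0.024]
scene [235.9 191.1] 107 [0.6724 0.2402] ax 115.0 [0.027 0.102]
scene [298.6 199.7] 99 [0.768  0.0082] ax 129.0 [0.044 0.06 ]
scene [187.6 214.6] 230 [0.4603 0.2972] ax 149.0 [0.122 0.291]
scene [113.4 206.3] 52 [0.3311 0.5666] ax 96.0 [0.017 0.074]
scene [314.7 212.9] 48 [ 0.7367 -0.0842] ax 143.0 [0.031 0.039]
scene [275.  227.5] 28 [ 0.5867 -0.01  ] ax 164.0 [0.015 0.036]
scene [319.7 244.5] 216 [ 0.6036 -0.1869] ax -152.0 [0.054 0.066]
scene [250.7 246.1] 29 [0.4616 0.0031] ax 178.0 [0.014 0.035]
scene [279.4 257.4] 26 [ 0.4736 -0.1086] ax -139.0 [0.011 0.
[... 839 characters left out ...]
 229.5] 43 [ 0.5871 -0.0123] ax 133.0 [0.023 0.033]
side [214.5 264. ] 382 [ 0.3806 -0.1821] ax 98.0 [0.088 0.119]
side [251.2 248.2] 45 [ 0.4746 -0.1097] ax 56.0 [0.018 0.036]
side [257.5 256.4] 42 [ 0.4933 -0.1518] ax -175.0 [0.042 0.092]
side [297.7 262.5] 335 [ 0.6007 -0.1854] ax 88.0 [0.054 0.074]
side [259.1 303.7] 196 [ 0.5037 -0.3505] ax -173.0 [0.04  0.085]
side [285.7 303.5] 14 [ 0.5657 -0.3522] ax 89.0 [0.009 0.014]
side [247.5 315. ] 16 [ 0.4787 -0.3889] ax 95.0 [0.008 0.015]
side [250.9 325.7] 54 [ 0.4878 -0.4242] ax 176.0 [0.037 0.097]
side [251.2 355.1] 480 [ 0.4925 -0.5109] ax -174.0 [0.049 0.085]
[[ 0.50648288 -0.33523932  0.116     ]] [[ 0.50632814 -0.34172555  0.116     ]]
```

```bash
python3 - <<'E'
from h import *
go([.415,.34,.25],np.radians(79.5))
E
```

```text
rot [ 0.0005 -0.0855 -0.0001] shift [ 0.3099 -0.0189 -0.2368] n 9.4
rot [2.000e-04 3.056e+00 8.000e-04] shift [ 0.3099 -0.0189 -0.2368] n 24.4
```

Call:
jog_arm([
  [[0, -0.0855, 0], [0.031, -0.002, -0.0237], 1],
  [[0, -0.0855, 0], [0.062, -0.004, -0.0474], 1],
  [[0, -0.0855, 0], [0.093, -0.006, -0.071], 1],
  [[0, -0.0855, 0], [0.124, -0.008, -0.095], 1],
  [[0, -0.0855, 0], [0.155, -0.01, -0.118], 1],
  [[0, -0.0855, 0], [0.186, -0.012, -0.142], 1],
  [[0, -0.0855, 0], [0.217, -0.014, -0.166], 1],
  [[0, -0.0855, 0], [0.248, -0.016, -0.189], 1],
  [[0, -0.0855, 0], [0.279, -0.018, -0.213], 1],
  [[0, -0.0855, 0], [0.31, -0.019, -0.237], 1],
])

```text
time: 1.18
eef_pos: [0.416, 0.3383, 0.2507]
tcp_rot: [-0.704, 0.064, -0.065, 0.704]
contact_force: [0.8, 0.8, 0.0]
opening: 1.002
```

```bash
python3 - <<'E'
from h import *
st()
c=cam("wrist");cv2.imwrite("pics/w1.png",c["pixels"])
go([.415,.34,.25],np.radians(79.5))
E
```

```text
t 1.18 p [0.416  0.3383 0.2507] op 1.002 F [0.8 0.8 0. ] 
R [[0.9833, 0.0008, 0.1821], [-0.1821, 0.0001, 0.9833], [0.0008, -1.0, 0.0003]] q [ 0.494 -0.037  1.897 -0.     1.281 -0.894]
rot [ 0.0035 -0.0047  0.0049] shift [-0.0062  0.0008  0.0054] n 0.2
rot [-0.0076  3.1369  0.0054] shift [-0.0062  0.0008  0.0054] n 25.1
```

View pics/w1.png

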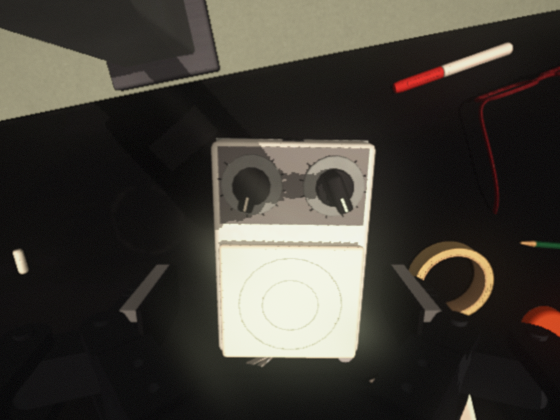

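The wrist view shows the stirrer nearly axis-aligned, with knobs at (250,188) and (335,187) and both pointers toward the plate. Next I'll measure precisely.

```bash
python3 - <<'E'
from h import *
s=st()
c=cam("wrist");crop(c,205,130,385,260,4,"w1z.png");np.savez("w1.npz",**{k:c[k] for k in("pixels","range_z","T","K","D")})
g=cv2.cvtColor(c["pixels"],cv2.COLOR_BGR2GRAY)
m=(g>150).astype(np.uint8); 
cs=max(cv2.findContours(m,cv2.RETR_EXTERNAL,cv2.CHAIN_APPROX_NONE)[0],key=cv2.contourArea)
print(cv2.boundingRect(cs))
# depth-based: bar tops at z ~0.098
P,uv=cloud(c)
for lo,hi in((.09,.11),(.06,.075)):
    sel=(P[:,2]>lo)&(P[:,2]<hi)&(uv[:,0]>200)&(uv[:,0]<390)&(uv[:,1]>130)&(uv[:,1]<370)
    mm=np.zeros(g.shape,np.uint8);mm[uv[sel,1],uv[sel,0]]=1
    N,L,S,C=cv2.connectedComponentsWithStats(mm)
    for i in range(1,N):
        if S[i,4]>40:
            v,u=np.nonzero(L==i);w=cloud(c,L==i)[0];a,V=np.linalg.eigh(np.cov(w[:,:2].T))
            r=cv2.minAreaRect((w[:,:2]*1000).astype(np.float32))
            print(lo,S[i,4],C[i].round(1),w.mean(0).round(4),"ax",np.degrees(np.arctan2(V[1,1],V[0,1])).round(1),np.sqrt(a*12).round(4),r)
E
```

```text
t 1.23 p [0.4201 0.3335 0.2509] op 1.002 F [ 4.1 -2.4  0. ] 
R [[0.9824, 0.0041, 0.1869], [-0.1869, -0.0043, 0.9824], [0.0049, -1.0, -0.0035]] q [ 0.484 -0.037  1.896 -0.006  1.28  -0.897]
(220, 136, 160, 221)
0.09 623 [252.9 186.3] [0.4082 0.3108 0.0977] ax 155.1 [0.0138 0.0356] ((409.15374755859375, 310.2152099609375), (13.994243621826172, 35.986572265625), 65.6547622680664)
0.09 638 [344.2 187.2] [0.4239 0.3899 0.0975] ax -167.3 [0.0139 0.0356] ((425.0082702636719, 390.4960632324219), (35.52804183959961, 14.05986499786377), 12.699936866760254)
0.06 1627 [255.5 177. ] [0.4061 0.3111 0.0635] ax 62.0 [0.0502 0.0561] ((408.8909606933594, 310.0197448730469), (59.18742370605469, 59.35848617553711), 23.025850296020508)
0.06 1519 [336.4 177.8] [0.4215 0.3886 0.0636] ax 108.2 [0.0482 0.0569] ((424.7889709472656, 390.3593444824219), (59.623504638671875, 59.294185638427734), 79.81208038330078)
0.06 15786 [294.5 294.8] [0.5376 0.3263 0.0695] ax 76.4 [0.1352 0.1484] ((544.9268798828125, 324.7657165527344), (150.6370391845703, 140.6676483154297), 78.49128723144531)
```

View pics/w1z.png

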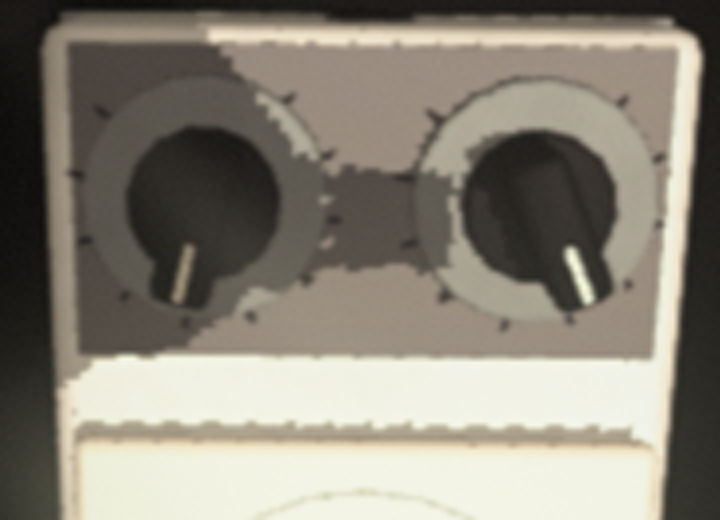

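```bash
cat >> h.py <<'E'
def comps(c,lo,hi,box,minpx=40,bright=None):
    P,uv=cloud(c); g=cv2.cvtColor(c["pixels"],cv2.COLOR_BGR2GRAY)
    sel=(P[:,2]>lo)&(P[:,2]<hi)&(P[:,0]>box[0])&(P[:,0]<box[1])&(P[:,1]>box[2])&(P[:,1]<box[3])
    if bright: sel&=g[uv[:,1],uv[:,0]]>bright
    mm=np.zeros(g.shape,np.uint8);mm[uv[sel,1],uv[sel,0]]=1
    N,L,S,C=cv2.connectedComponentsWithStats(mm);out=[]
    for i in range(1,N):
        if S[i,4]>minpx:
            w=cloud(c,L==i)[0];a,V=np.linalg.eigh(np.cov(w[:,:2].T))
            r=cv2.minAreaRect((w[:,:2]*1000).astype(np.float32))
            print(S[i,4],C[i].round(1),w.mean(0).round(4),"ax",np.degrees(np.arctan2(V[1,1],V[0,1])).round(1),np.sqrt(a*12).round(4),"rect",np.round(r[0],1),np.round(r[1],1),round(r[2],1))
            out.append(w)
    return out
E
python3 - <<'E'
from h import *
for i in range(3):
    s=st();c=cam("wrist")
    comps(c,.09,.11,(.35,.5,.2,.5));comps(c,.0665,.075,(.4,.7,.1,.5),1000)
crop(c,205,130,385,260,4,"w1y.png")
E
```

```text
t 1.28 p [0.4182 0.3361 0.2507] op 1.0 F [-0.2  0.4  0.4] 
R [[0.982, 0.0018, 0.1887], [-0.1887, -0.0014, 0.982], [0.002, -1.0, -0.001]] q [ 0.489 -0.036  1.896 -0.002  1.281 -0.892]
622 [250.1 189.6] [0.4083 0.3108 0.0977] ax 155.3 [0.0138 0.0357] rect [409.1 310.2] [14.1 36.1] 65.6
632 [341.2 190.2] [0.4239 0.39   0.0976] ax -167.0 [0.0139 0.0358] rect [425.4 390.6] [36.3 14. ] 12.7
15543 [292.2 298.1] [0.5383 0.3261 0.0696] ax 76.0 [0.1341 0.1482] rect [544.9 324.8] [149.5 140.5] 78.5
t 1.33 p [0.4167 0.3379 0.2505] op 0.999 F [-0.1  0.8 -0.5] 
R [[0.9823, 0.0004, 0.1872], [-0.1872, -0.0001, 0.9823], [0.0004, -1.0, -0.0001]] q [ 0.492 -0.036  1.896 -0.     1.281 -0.89 ]
623 [248.3 191.7] [0.4081 0.3109 0.0977] ax 155.7 [0.0138 0.0357] rect [409.2 310.3] [14.  36.1] 65.5
633 [339.3 192.5] [0.4239 0.39   0.0975] ax -167.6 [0.014  0.0357] rect [425.1 390.5] [36.1 14.1] 12.5
15517 [290.5 300.1] [0.5384 0.3262 0.0696] ax 76.3 [0.1341 0.1483] rect [545.2 324.7] [149.8 141.2] 78.5
t 1.38 p [0.4157 0.3391 0.2503] op 1.001 F [0.7 0.5 0.5] 
R [[0.9827, -0.0002, 0.1849], [-0.1849, 0.0, 0.9827], [-0.0003, -1.0, -0.0]] q [ 0.495 -0.036  1.896  0.     1.281 -0.89 ]
621 [247.3 193. ] [0.408  0.3109 0.0977] ax 155.6 [0.0138 0.0357] rect [408.9 310.4] [14.  35.7] 65.5
630 [338.2 194.2] [0.424  0.39   0.0976] ax -167.2 [0.0139 0.0358] rect [425.  390.5] [35.8 14.1] 12.5
15502 [289.3 301.4] [0.5383 0.3261 0.0696] ax 76.0 [0.1342 0.1483] rect [544.7 324.7] [149.4 141. ] 78.6
```

View pics/w1y.png

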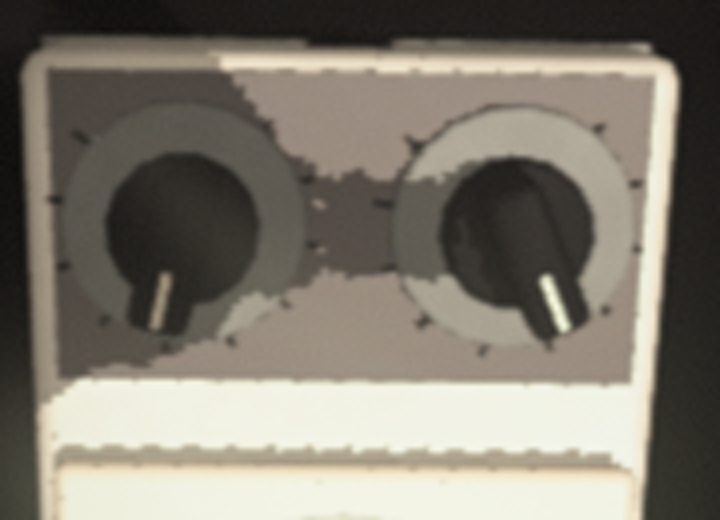

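The knobs sit at stir (0.409,0.310) and heat (0.425,0.3905). Heat is about 2.02 rad and stir about 2.67 rad from off. I'll do heat first with the jaw at -77.4°.

```bash
python3 - <<'E'
from h import *
go([.425,.3905,.14],np.radians(-77.4))
E
```

```text
rot [7.0000e-04 2.7377e+00 1.0000e-04] shift [0.0006 0.1101 0.0516] n 21.9
rot [ 1.000e-04 -4.039e-01 -5.000e-04] shift [0.0006 0.1101 0.0516] n 3.2
```

Call:
jog_arm([
  [[0, 0.12, 0], [0, 0.02, 0.01], 0.5],
  [[0, 0.24, 0], [0, 0.03, 0.02], 0.5],
  [[0, 0.36, 0], [0, 0.04, 0.03], 0.5],
  [[0, 0.48, 0], [0, 0.05, 0.04], 0.5],
  [[0, 0.6, 0], [0, 0.06, 0.05], 0.5],
  [[0, 0.72, 0], [0, 0.07, 0.0516], 0.5],
  [[0, 0.84, 0], [0, 0.08, 0.0516], 0.5],
  [[0, 0.96, 0], [0, 0.09, 0.0516], 0.5],
  [[0, 1.08, 0], [0, 0.1, 0.0516], 0.5],
  [[0, 1.2, 0], [0, 0.11, 0.0516], 0.5],
])

```text
time: 2.27
eef_pos: [0.4229, 0.3922, 0.1394]
tcp_rot: [0.544, -0.452, 0.452, -0.544]
contact_force: [0.2, 0.2, -0.3]
opening: 0.497
```

Call:
jog_arm([
  [[0, 0.12, 0], [0, 0, 0], 0.5],
  [[0, 0.24, 0], [0, 0, 0], 0.5],
  [[0, 0.36, 0], [0, 0, 0], 0.5],
  [[0, 0.48, 0], [0, 0, 0], 0.5],
  [[0, 0.6, 0], [0, 0, 0], 0.5],
  [[0, 0.72, 0], [0, 0, 0], 0.5],
  [[0, 0.84, 0], [0, 0, 0], 0.5],
  [[0, 0.96, 0], [0, 0, 0], 0.5],
  [[0, 1.08, 0], [0, 0, 0], 0.5],
  [[0, 1.2, 0], [0, 0, 0], 0.5],
])

```text
time: 3.1
eef_pos: [0.4214, 0.3938, 0.1392]
tcp_rot: [-0.193, 0.681, -0.68, 0.192]
contact_force: [-0.3, -0.8, 0.4]
opening: 0.504
```

```bash
python3 - <<'E'
from h import *
st()
go([.425,.3905,.14],np.radians(-77.4))
E
```

```text
t 3.1 p [0.4214 0.3938 0.1392] op 0.504 F [-0.3 -0.8  0.4] 
R [[-0.8516, -0.0015, 0.5242], [-0.5242, -0.0, -0.8516], [0.0013, -1.0, -0.0008]] q [5.750e-01 1.660e-01 1.897e+00 1.000e-03 1.080e+00 1.594e+00]
rot [0.0006 0.3318 0.0014] shift [-0.0013 -0.0008  0.0047] n 2.7
rot [ 2.0000e-03 -2.8098e+00 -8.0000e-04] shift [-0.0013 -0.0008  0.0047] n 22.5
```

Call:
jog_arm([
  [[0, 0.12, 0], [-0.0013, 0, 0.0047], 0.5],
  [[0, 0.24, 0], [-0.0013, 0, 0.0047], 0.5],
  [[0, 0.332, 0], [-0.0013, 0, 0.0047], 0.5],
  [[0, 0.332, 0], [-0.0013, 0, 0.0047], 0.5],
  [[0, 0.332, 0], [-0.0013, 0, 0.0047], 0.5],
  [[0, 0.332, 0], [-0.0013, 0, 0.0047], 0.5],
  [[0, 0.332, 0], [-0.0013, 0, 0.0047], 0.5],
])

```text
time: 3.68
eef_pos: [0.4245, 0.391, 0.1392]
tcp_rot: [-0.079, 0.703, -0.703, 0.078]
contact_force: [0.1, 0.3, 0.7]
opening: 0.5
```

```bash
python3 - <<'E'
from h import *
st()
go([.425,.3905,.073],np.radians(-77.4))
c=cam("wrist");cv2.imwrite("pics/w2.png",c["pixels"])
E
```

```text
t 3.68 p [0.4245 0.391  0.1392] op 0.5 F [0.1 0.3 0.7] 
R [[-0.9754, -0.0016, 0.2203], [-0.2203, -0.0, -0.9754], [0.0016, -1.0, -0.0004]] q [5.680e-01 1.670e-01 1.896e+00 1.000e-03 1.080e+00 1.916e+00]
rot [0.0003 0.0022 0.0016] shift [-0.0005  0.0662  0.0006] n 1.6
rot [ 2.5000e-03 -3.1394e+00 -5.0000e-04] shift [-0.0005  0.0662  0.0006] n 25.1
```

View pics/w2.png

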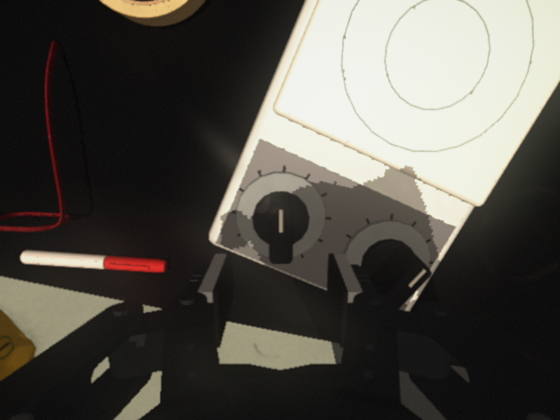

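The bar is upright in the image at (281,230), centred between the fingers. Descend and grip.

Call:
jog_arm([
  [[0, 0, 0], [-0.0005, 0.03, 0.0005], 0.5],
  [[0, 0, 0], [-0.0005, 0.055, 0.0005], 0.5],
  [[0, 0, 0], [-0.0005, 0.065, 0.0005], 0.5],
  [[0, 0, 0], [-0.0005, 0.065, 0.0005], 0.5],
  [[0, 0, 0], [-0.0005, 0.065, 0.0005], 0],
  [[0, 0, 0], [-0.0005, 0.065, 0.0005], 0],
  [[0, 0, 0], [-0.0005, 0.065, 0.0005], 0],
  [[0, 0, 0], [-0.0005, 0.065, 0.0005], 0],
  [[0, 0, 0], [-0.0005, 0.065, 0.0005], 0],
  [[0, 0, 0], [-0.0005, 0.065, 0.0005], 0],
], force=30)

```text
time: 4.57
eef_pos: [0.4264, 0.3911, 0.0761]
tcp_rot: [-0.078, 0.703, -0.702, 0.079]
contact_force: [0.9, -1.7, 5.2]
opening: 0.153
```

```bash
python3 - <<'E'
from h import *
s=st();print(s["wrist_torque"])
E
```

```text
t 4.57 p [0.4264 0.3911 0.0761] op 0.153 F [ 0.9 -1.7  5.2] 
R [[-0.9756, 0.0014, 0.2197], [-0.2197, 0.0016, -0.9756], [-0.0017, -1.0, -0.0013]] q [5.670e-01 2.530e-01 1.925e+00 1.000e-03 9.610e-01 1.916e+00]
[-0.22159193  0.06401983  0.02228682]
```

Call:
jog_arm([
  [[0, -0.1, 0], [0, -0.001, 0], 0],
  [[0, -0.2, 0], [0, -0.001, 0], 0],
  [[0, -0.3, 0], [0, -0.001, 0], 0],
  [[0, -0.4, 0], [0, -0.001, 0], 0],
  [[0, -0.5, 0], [0, -0.001, 0], 0],
  [[0, -0.6, 0], [0, -0.001, 0], 0],
  [[0, -0.7, 0], [0, -0.001, 0], 0],
  [[0, -0.8, 0], [0, -0.001, 0], 0],
  [[0, -0.9, 0], [0, -0.001, 0], 0],
  [[0, -1.0, 0], [0, -0.001, 0], 0],
])

```text
time: 5.4
eef_pos: [0.4261, 0.3912, 0.0762]
tcp_rot: [-0.406, 0.579, -0.578, 0.408]
contact_force: [1.8, 1.6, -3.7]
opening: 0.155
```

```bash
python3 - <<'E'
from h import *
s=st();print(s["wrist_torque"])
go([.425,.3905,.0755],np.radians(40))
E
```

```text
t 5.4 p [0.4261 0.3912 0.0762] op 0.155 F [ 1.8  1.6 -3.7] 
R [[-0.3381, 0.0013, 0.9411], [-0.9411, 0.0025, -0.3381], [-0.0028, -1.0, 0.0004]] q [0.567 0.253 1.926 0.002 0.961 0.911]
[ 0.26863186 -0.26279567  0.00412829]
rot [-0.0018 -1.0431 -0.0023] shift [ 0.0011  0.0007 -0.0008] n 8.3
rot [ 0.0027  2.0985 -0.0021] shift [ 0.0011  0.0007 -0.0008] n 16.8
```

Call:
jog_arm([
  [[0, -0.1, 0], [0, 0, 0], 0],
  [[0, -0.2, 0], [0, 0, 0], 0],
  [[0, -0.3, 0], [0, 0, 0], 0],
  [[0, -0.4, 0], [0, 0, 0], 0],
  [[0, -0.5, 0], [0, 0, 0], 0],
  [[0, -0.6, 0], [0, 0, 0], 0],
  [[0, -0.7, 0], [0, 0, 0], 0],
  [[0, -0.8, 0], [0, 0, 0], 0],
  [[0, -0.9, 0], [0, 0, 0], 0],
  [[0, -1.0, 0], [0, 0, 0], 0],
])

```text
time: 6.23
eef_pos: [0.4259, 0.3912, 0.0762]
tcp_rot: [-0.634, 0.311, -0.311, 0.636]
contact_force: [0.9, -0.6, 1.2]
opening: 0.155
```

Call:
jog_arm([
  [[0, -0.03, 0], [0, 0, 0], 0],
  [[0, -0.05, 0], [0, 0, 0], 0],
  [[0, -0.06, 0], [0, 0, 0], 0],
  [[0, -0.06, 0], [0, 0, 0], 0],
])

```text
time: 6.57
eef_pos: [0.4259, 0.3912, 0.0762]
tcp_rot: [-0.642, 0.293, -0.293, 0.645]
contact_force: [0.6, -0.6, 0.9]
opening: 0.158
```

```bash
python3 - <<'E'
from h import *
s=st();print(s["wrist_torque"])
go([.425,.3905,.0755],np.radians(38.6))
E
```

```text
t 6.57 p [0.4259 0.3912 0.0762] op 0.158 F [ 0.6 -0.6  0.9] 
R [[0.6564, 0.0002, 0.7544], [-0.7544, 0.0032, 0.6564], [-0.0023, -1.0, 0.0023]] q [ 0.566  0.252  1.926  0.003  0.961 -0.151]
[-0.1766664  -0.03755496 -1.09472599]
rot [-0.0022  0.0423 -0.0024] shift [-0.0001  0.0007 -0.0012] n 0.3
rot [-0.0037 -3.0992  0.0034] shift [-0.0001  0.0007 -0.0012] n 24.8
```

The wrist reads -1.1 N m, so the heat knob is at its stop. Release, lift and verify.

Call:
jog_arm([
  [[0, 0.03, 0], [0, 0, 0], 0.5],
  [[0, 0.03, 0], [0, 0, 0], 0.5],
  [[0, 0.03, 0], [0, 0, 0], 0.5],
  [[0, 0.03, 0], [0, -0.02, 0], 0.5],
  [[0, 0.03, 0], [0, -0.05, 0], 0.5],
  [[0, 0.03, 0], [0, -0.08, 0], 0.5],
  [[0, 0.03, 0], [0, -0.12, 0], 0.5],
  [[0, 0.03, 0], [0, -0.14, 0], 0.5],
  [[0, 0.03, 0], [0, -0.14, 0], 0.5],
])

```text
time: 7.32
eef_pos: [0.4286, 0.3927, 0.2234]
tcp_rot: [-0.635, 0.3, -0.304, 0.644]
contact_force: [-0.5, -0.2, 0.8]
opening: 0.499
```

```bash
python3 - <<'E'
from h import *
c=cam("wrist");c=cam("wrist");c=cam("wrist")
s=st();c=cam("wrist");cv2.imwrite("pics/w3.png",c["pixels"])
comps(c,.09,.11,(.35,.5,.2,.5));comps(c,.0665,.075,(.4,.7,.1,.5),1000)
go([.409,.3103,.14],np.radians(-114.4))
E
```

```text
t 7.47 p [0.4253 0.3905 0.2153] op 0.501 F [ 0.8  0.6 -0.4] 
R [[0.6344, -0.0008, 0.773], [-0.773, 0.0024, 0.6344], [-0.0023, -1.0, 0.0009]] q [ 0.566  0.086  1.837  0.003  1.218 -0.122]
784 [280.4 203.7] [0.4245 0.3917 0.0977] ax 128.8 [0.0139 0.0357] rect [425.2 391. ] [13.7 36.2] 39.2
383 [199.8 254.5] [0.4006 0.3162 0.097 ] ax 167.7 [0.0139 0.0175] rect [400.8 314.8] [13.8 17.7] 64.8
10156 [311.3 306.1] [0.516  0.326  0.0696] ax 81.0 [0.0984 0.1548] rect [530.4 328.1] [149.7 111. ] 78.7
rot [3.8000e-03 2.6836e+00 5.0000e-04] shift [ 0.0519  0.0742 -0.0629] n 21.5
rot [ 4.00e-04 -4.58e-01 -2.80e-03] shift [ 0.0519  0.0742 -0.0629] n 3.7
```

View pics/w3.png

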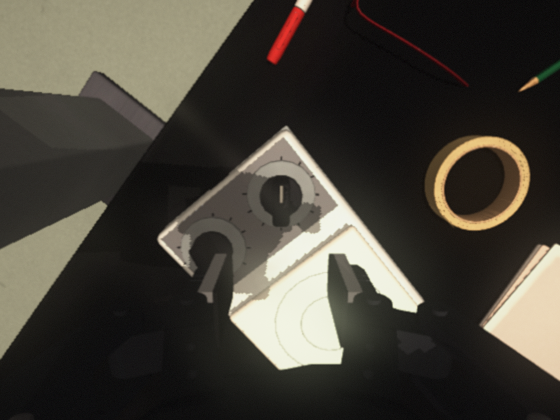

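The heat bar is at 128.9°, and off is 128.6°, so it's at the stop. Next, the stir knob.

Call:
jog_arm([
  [[0, 0.12, 0], [0.01, 0, -0.01], 0.5],
  [[0, 0.24, 0], [0.02, 0, -0.02], 0.5],
  [[0, 0.36, 0], [0.03, 0, -0.03], 0.5],
  [[0, 0.48, 0], [0.04, 0, -0.04], 0.5],
  [[0, 0.6, 0], [0.05, 0, -0.05], 0.5],
  [[0, 0.72, 0], [0.052, 0.02, -0.063], 0.5],
  [[0, 0.84, 0], [0.052, 0.04, -0.063], 0.5],
  [[0, 0.96, 0], [0.052, 0.06, -0.063], 0.5],
  [[0, 1.08, 0], [0.052, 0.074, -0.063], 0.5],
  [[0, 1.2, 0], [0.052, 0.074, -0.063], 0.5],
])

```text
time: 8.35
eef_pos: [0.4053, 0.3082, 0.1339]
tcp_rot: [-0.36, 0.613, -0.61, 0.35]
contact_force: [0.2, 0.1, 0.6]
opening: 0.503
```

Call:
jog_arm([
  [[0, 0.12, 0], [0, 0, 0], 0.5],
  [[0, 0.24, 0], [0, 0, 0], 0.5],
  [[0, 0.36, 0], [0, 0, 0], 0.5],
  [[0, 0.48, 0], [0, 0, 0], 0.5],
  [[0, 0.6, 0], [0, 0, 0], 0.5],
  [[0, 0.72, 0], [0, 0, 0], 0.5],
  [[0, 0.84, 0], [0, 0, 0], 0.5],
  [[0, 0.96, 0], [0, 0, 0], 0.5],
  [[0, 1.08, 0], [0, 0, 0], 0.5],
  [[0, 1.2, 0], [0, 0, 0], 0.5],
])

```text
time: 9.18
eef_pos: [0.4038, 0.3074, 0.1315]
tcp_rot: [-0.048, -0.702, 0.708, 0.06]
contact_force: [-0.2, 0.6, 0.2]
opening: 0.501
```

```bash
python3 - <<'E'
from h import *
st()
go([.409,.3103,.14],np.radians(-114.4))
E
```

```text
t 9.18 p [0.4038 0.3074 0.1315] op 0.501 F [-0.2  0.6  0.2] 
R [[-0.9881, -0.0169, -0.1526], [0.1528, -0.0059, -0.9882], [0.0158, -0.9998, 0.0084]] q [4.490e-01 3.400e-02 2.057e+00 2.000e-03 1.069e+00 2.172e+00]
rot [-0.0105  0.2725  0.0146] shift [-0.0046 -0.0086 -0.0036] n 2.2
rot [ 0.0211 -2.8689  0.0152] shift [-0.0046 -0.0086 -0.0036] n 23.0
```

Call:
jog_arm([
  [[-0.01, 0.12, 0.01], [-0.0046, -0.004, -0.0036], 0.5],
  [[-0.01, 0.22, 0.0146], [-0.0046, -0.0086, -0.0036], 0.5],
  [[-0.0105, 0.2725, 0.0146], [-0.0046, -0.0086, -0.0036], 0.5],
  [[-0.0105, 0.2725, 0.0146], [-0.0046, -0.0086, -0.0036], 0.5],
  [[-0.0105, 0.2725, 0.0146], [-0.0046, -0.0086, -0.0036], 0.5],
  [[-0.0105, 0.2725, 0.0146], [-0.0046, -0.0086, -0.0036], 0.5],
])

```text
time: 9.68
eef_pos: [0.4082, 0.3099, 0.1386]
tcp_rot: [-0.148, -0.691, 0.692, 0.15]
contact_force: [0.0, -0.6, -0.2]
opening: 0.499
```

```bash
python3 - <<'E'
from h import *
st()
go([.409,.3103,.0755],np.radians(-114.4))
c=cam("wrist");cv2.imwrite("pics/w4.png",c["pixels"])
E
```

```text
t 9.68 p [0.4082 0.3099 0.1386] op 0.499 F [ 0.  -0.6 -0.2] 
R [[-0.9113, -0.0024, -0.4117], [0.4118, -0.0012, -0.9113], [0.0017, -1.0, 0.0021]] q [ 0.451  0.028  2.049 -0.     1.068  2.446]
rot [-0.0021  0.0015  0.0017] shift [-0.0007  0.0631 -0.0008] n 1.5
rot [ 2.7000e-03 -3.1401e+00  3.2000e-03] shift [-0.0007  0.0631 -0.0008] n 25.1
```

View pics/w4.png

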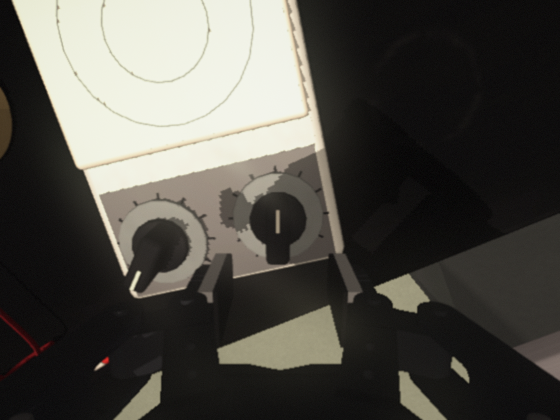

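The stir bar is centred between the fingers at (278,230). Descend and grip.

Call:
jog_arm([
  [[-0.002, 0, 0.002], [-0.0005, 0.03, -0.0008], 0.5],
  [[-0.002, 0, 0.002], [-0.0005, 0.055, -0.0008], 0.5],
  [[-0.002, 0, 0.002], [-0.0005, 0.063, -0.0008], 0.5],
  [[-0.002, 0, 0.002], [-0.0005, 0.063, -0.0008], 0.5],
  [[-0.002, 0, 0.002], [-0.0005, 0.063, -0.0008], 0],
  [[-0.002, 0, 0.002], [-0.0005, 0.063, -0.0008], 0],
  [[-0.002, 0, 0.002], [-0.0005, 0.063, -0.0008], 0],
  [[-0.002, 0, 0.002], [-0.0005, 0.063, -0.0008], 0],
  [[-0.002, 0, 0.002], [-0.0005, 0.063, -0.0008], 0],
  [[-0.002, 0, 0.002], [-0.0005, 0.063, -0.0008], 0],
])

```text
time: 10.57
eef_pos: [0.4101, 0.3107, 0.0777]
tcp_rot: [0.15, 0.692, -0.691, -0.148]
contact_force: [-1.0, -2.4, 6.3]
opening: 0.157
```

Call:
jog_arm([
  [[0, -0.1, 0], [0, 0, 0], 0],
  [[0, -0.2, 0], [0, 0, 0], 0],
  [[0, -0.3, 0], [0, 0, 0], 0],
  [[0, -0.4, 0], [0, 0, 0], 0],
  [[0, -0.5, 0], [0, 0, 0], 0],
  [[0, -0.6, 0], [0, 0, 0], 0],
  [[0, -0.7, 0], [0, 0, 0], 0],
  [[0, -0.8, 0], [0, 0, 0], 0],
  [[0, -0.9, 0], [0, 0, 0], 0],
  [[0, -1.0, 0], [0, 0, 0], 0],
])

```text
time: 11.4
eef_pos: [0.41, 0.3108, 0.0778]
tcp_rot: [-0.201, 0.678, -0.678, 0.203]
contact_force: [-0.4, -1.2, -1.3]
opening: 0.154
```

Call:
jog_arm([
  [[0, -0.1, 0], [0, 0, 0], 0],
  [[0, -0.2, 0], [0, 0, 0], 0],
  [[0, -0.3, 0], [0, 0, 0], 0],
  [[0, -0.4, 0], [0, 0, 0], 0],
  [[0, -0.5, 0], [0, 0, 0], 0],
  [[0, -0.6, 0], [0, 0, 0], 0],
  [[0, -0.7, 0], [0, 0, 0], 0],
  [[0, -0.8, 0], [0, 0, 0], 0],
  [[0, -0.9, 0], [0, 0, 0], 0],
  [[0, -1.0, 0], [0, 0, 0], 0],
])

```text
time: 12.23
eef_pos: [0.4099, 0.3107, 0.0778]
tcp_rot: [-0.502, 0.496, -0.497, 0.504]
contact_force: [0.6, -1.3, 0.1]
opening: 0.155
```

```bash
python3 - <<'E'
from h import *
s=st();print(s["wrist_torque"])
go([.409,.3103,.0755],np.radians(38.6))
E
```

```text
t 12.23 p [0.4099 0.3107 0.0778] op 0.155 F [ 0.6 -1.3  0.1] 
R [[0.0137, 0.0029, 0.9999], [-0.9999, 0.0013, 0.0137], [-0.0013, -1.0, 0.0029]] q [ 0.451  0.119  2.08  -0.     0.939  0.438]
[-0.14910164  0.16946292 -0.09155776]
rot [-3.2e-03 -6.6e-01 -3.0e-04] shift [ 0.0004  0.0023 -0.0009] n 5.3
rot [ 4.0000e-04  2.4816e+00 -4.2000e-03] shift [ 0.0004  0.0023 -0.0009] n 19.9
```

Call:
jog_arm([
  [[0, -0.1, 0], [0, 0, 0], 0],
  [[0, -0.2, 0], [0, 0, 0], 0],
  [[0, -0.3, 0], [0, 0, 0], 0],
  [[0, -0.4, 0], [0, 0, 0], 0],
  [[0, -0.5, 0], [0, 0, 0], 0],
  [[0, -0.58, 0], [0, 0, 0], 0],
  [[0, -0.66, 0], [0, 0, 0], 0],
  [[0, -0.69, 0], [0, 0, 0], 0],
  [[0, -0.71, 0], [0, 0, 0], 0],
  [[0, -0.71, 0], [0, 0, 0], 0],
])

```text
time: 13.07
eef_pos: [0.4099, 0.3107, 0.0778]
tcp_rot: [-0.643, 0.291, -0.292, 0.645]
contact_force: [0.1, -2.0, -0.4]
opening: 0.155
```

```bash
python3 - <<'E'
from h import *
s=st();print(s["wrist_torque"])
go([.409,.3103,.0755],np.radians(38.6))
E
```

```text
t 13.07 p [0.4099 0.3107 0.0778] op 0.155 F [ 0.1 -2.  -0.4] 
R [[0.6591, 0.0025, 0.752], [-0.752, 0.0022, 0.6591], [0.0, -1.0, 0.0034]] q [ 4.51e-01  1.18e-01  2.08e+00  1.00e-03  9.39e-01 -2.70e-01]
[-0.38361256 -0.01514569 -1.06960281]
rot [-0.0034  0.046  -0.0001] shift [-0.0003  0.0023 -0.0009] n 0.4
rot [-1.0000e-04 -3.0956e+00  5.2000e-03] shift [-0.0003  0.0023 -0.0009] n 24.8
```

Call:
jog_arm([
  [[0, 0.03, 0], [0, 0, 0], 0.5],
  [[0, 0.03, 0], [0, 0, 0], 0.5],
  [[0, 0.03, 0], [0, 0, 0], 0.5],
  [[0, 0.03, 0], [0, -0.02, 0], 0.5],
  [[0, 0.03, 0], [0, -0.05, 0], 0.5],
  [[0, 0.03, 0], [0, -0.08, 0], 0.7],
  [[0, 0.03, 0], [0, -0.12, 0], 0.8],
  [[0, 0.03, 0], [0, -0.14, 0], 1],
  [[0, 0.03, 0], [0, -0.14, 0], 1],
])

```text
time: 13.82
eef_pos: [0.4126, 0.3121, 0.2249]
tcp_rot: [-0.635, 0.298, -0.304, 0.645]
contact_force: [0.5, 0.0, 0.7]
opening: 1.001
```

```bash
python3 - <<'E'
from h import *
c=cam("wrist");c=cam("wrist");c=cam("wrist")
s=st();c=cam("wrist")
comps(c,.09,.11,(.35,.5,.2,.5))
go([.48,-.335,.30],np.radians(38.6))
E
```

```text
t 13.97 p [0.4091 0.3103 0.2172] op 0.998 F [ 0.6 -0.3 -0.2] 
R [[0.6371, 0.002, 0.7708], [-0.7708, 0.0019, 0.6371], [-0.0002, -1.0, 0.0028]] q [ 4.510e-01 -6.300e-02  1.984e+00  1.000e-03  1.218e+00 -2.400e-01]
928 [363.2 137.3] [0.4241 0.3906 0.0975] ax 128.7 [0.0142 0.0349] rect [425.  390.9] [14.4 35.1] 39.2
760 [280.2 202.7] [0.4082 0.3116 0.0977] ax 128.8 [0.0136 0.0358] rect [409.1 310.9] [13.6 35.5] 39.2
rot [-0.0008  0.0167 -0.0007] shift [ 0.5427 -0.0844 -0.3557] n 15.7
rot [-1.1000e-03 -3.1249e+00  1.2000e-03] shift [ 0.5427 -0.0844 -0.3557] n 25.0
```

Both knobs read 128.8°, at their stops. Next I'll hover mid-worktop for an overview.

```bash
python3 - <<'E'
from h import *
go([.46,-.08,.33],np.radians(75))
E
```

```text
rot [-1.000e-03 -6.186e-01 -4.000e-04] shift [ 0.3333 -0.1142 -0.2087] n 9.8
rot [ 5.000e-04  2.523e+00 -1.300e-03] shift [ 0.3333 -0.1142 -0.2087] n 20.2
```

Call:
jog_arm([
  [[0, -0.06, 0], [0.033, -0.02, -0.021], 1],
  [[0, -0.12, 0], [0.067, -0.04, -0.042], 1],
  [[0, -0.18, 0], [0.1, -0.06, -0.063], 1],
  [[0, -0.24, 0], [0.133, -0.08, -0.083], 1],
  [[0, -0.3, 0], [0.167, -0.1, -0.104], 1],
  [[0, -0.36, 0], [0.2, -0.114, -0.125], 1],
  [[0, -0.42, 0], [0.233, -0.114, -0.146], 1],
  [[0, -0.48, 0], [0.267, -0.114, -0.167], 1],
  [[0, -0.54, 0], [0.3, -0.114, -0.188], 1],
  [[0, -0.62, 0], [0.333, -0.114, -0.209], 1],
])

```text
time: 14.85
eef_pos: [0.4586, -0.0801, 0.3279]
tcp_rot: [-0.701, 0.092, -0.09, 0.702]
contact_force: [0.6, 0.1, 0.6]
opening: 1.005
```

```bash
python3 - <<'E'
from h import *
for i in range(4): c=cam("wrist")
s=st();c=cam("wrist");cv2.imwrite("pics/w5.png",c["pixels"])
comps(c,-.01,.02,(.3,.75,-.6,.25),20,110)
print();comps(c,.1,.13,(.3,.75,-.6,.15))
E
```

```text
t 15.05 p [ 0.4588 -0.079   0.3276] op 1.0 F [ 0.1 -1.1  0.2] 
R [[0.9654, -0.0037, 0.2607], [-0.2607, 0.0032, 0.9654], [-0.0044, -1.0, 0.0021]] q [-0.39  -0.25   1.948  0.002  1.449 -1.697]
124 [162.5 122. ] [ 3.587e-01 -2.143e-01 -3.000e-04] ax 148.2 [0.029  0.0931] rect [ 358.9 -208.6] [30.  87.2] 57.4
366 [223.9 141.4] [ 0.4046 -0.1419  0.0033] ax 167.8 [0.0248 0.084 ] rect [ 385.9 -144.8] [37.6 87.6] 74.6
252 [525.8 173.3] [0.55   0.2405 0.0166] ax 169.6 [0.0057 0.1022] rect [552.9 239.7] [ 14.8 110.2] 86.7
212 [337.9 154.1] [0.4602 0.0021 0.007 ] ax 174.8 [0.0127 0.0318] rect [461.4   3. ] [12.8 33.2] 84.1
185 [261.9 183.9] [ 0.4726 -0.1079  0.0076] ax -139.8 [0.0109 0.0314] rect [ 473.8 -108.7] [32.7 12.2] 40.6
2302 [124.3 236.5] [ 0.4947 -0.3179  0.0118] ax -158.9 [0.1136 0.1408] rect [ 508.2 -343.1] [113.4 129.9] 22.9
795 [ 37.7 259.2] [ 0.4955 -0.4575  0.0076] ax 175.7 [0.085  0.1303] rect [ 515.4 -453.6] [159.8 111.7] 67.7
181 [348.3 240.6] [ 0.5854 -0.0101  0.0067] ax 159.0 [0.0138 0.0323] rect [588.1  -9.5] [14.4 34.5] 67.5
267 [512.3 256.9] [0.6754 0.2198 0.0045] ax 119.4 [0.0095 0.0779] rect [681.1 214.4] [12.8 82.9] 26.3
238 [515.3 264.5] [0.689  0.2233 0.0044] ax 117.3 [0.0093 0.0704] rect [695.3 218.5] [13.9 77.5] 26.8
1405 [232.4 279.7] [ 0.5975 -0.1881  0.0147] ax 152.9 [0.0543 0.0584] rect [ 603.4 -191.6] [63.4 71.9] 67.1
161 [323.4 332. ] [ 0.7206 -0.0793  0.0118] ax 82.8 [0.0125 0.0379] rect [723.2 -79.1] [38.7 14.2] 80.4
180 [381.1 332.7] [0.7447 0.0068 0.0126] ax 99.5 [0.0067 0.0313] rect [744.7   5.9] [ 8.4 33.6] 5.2
30 [325.9 350. ] [ 0.7475 -0.0825  0.0194] ax 89.7 [0.0061 0.0234] rect [747.1 -82.2] [ 5.6 24.1] 4.0

2660 [ 77.7 275.2] [ 0.5014 -0.3302  0.1143] ax 117.1 [0.0569 0.06  ] rect [ 503.6 -334.5] [63.8 64.6] 82.5
348 [ 79.1 403.8] [ 0.6647 -0.3979  0.1209] ax 78.0 [0.003  0.0386] rect [ 665.3 -395.4] [44.2  4.8] 79.2
```

View pics/w5.png

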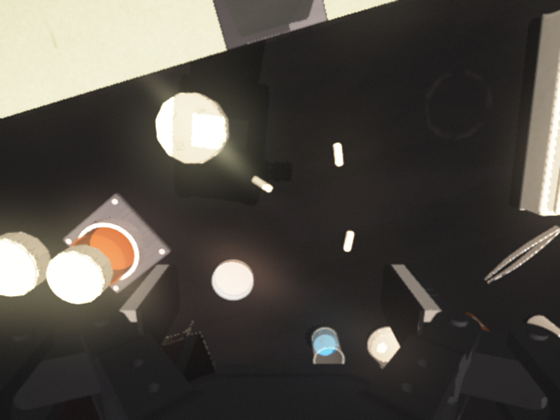

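The overview shows exactly three bars, at (338,154), (262,184) and (348,240). The capped jar is at (80,275), with big caps at (192,128) and (17,263). Next, hover over the jar.

```bash
python3 - <<'E'
from h import *
go([.49,-.33,.29],np.radians(45))
E
```

```text
rot [-0.001   0.5238 -0.0041] shift [ 0.0954  0.0372 -0.2355] n 6.2
rot [-5.4000e-03 -2.6178e+00  1.3000e-03] shift [ 0.0954  0.0372 -0.2355] n 20.9
```

Call:
jog_arm([
  [[0, 0.06, 0], [0.012, 0, -0.03], 1],
  [[0, 0.12, 0], [0.024, 0, -0.06], 1],
  [[0, 0.18, 0], [0.036, 0, -0.09], 1],
  [[0, 0.24, 0], [0.048, 0, -0.12], 1],
  [[0, 0.32, 0], [0.06, 0.01, -0.15], 1],
  [[0, 0.4, 0], [0.072, 0.02, -0.18], 1],
  [[0, 0.46, 0], [0.085, 0.03, -0.21], 1],
  [[0, 0.52, -0.004], [0.095, 0.037, -0.2355], 1],
  [[0, 0.52, -0.004], [0.095, 0.037, -0.2355], 1],
  [[0, 0.52, -0.004], [0.095, 0.037, -0.2355], 1],
])

```text
time: 15.93
eef_pos: [0.4899, -0.3286, 0.2883]
tcp_rot: [-0.653, 0.27, -0.268, 0.655]
contact_force: [-0.0, 0.7, -0.2]
opening: 0.998
```

```bash
cat >> h.py <<'E'
def capfit(c,lo,hi,box):
    P,uv=cloud(c)
    sel=(P[:,2]>lo)&(P[:,2]<hi)&(P[:,0]>box[0])&(P[:,0]<box[1])&(P[:,1]>box[2])&(P[:,1]<box[3])
    w=P[sel]; h=cv2.convexHull((w[:,:2]*1000).astype(np.float32)).reshape(-1,2)
    (x,y),r=cv2.minEnclosingCircle(h)
    # support widths for angles: flats -> minima
    best=[]
    for a in np.arange(0,30,1.):
        ws=[];ctr=[]
        for k in range(6):
            t=np.radians(a+30*k);p=h@[np.cos(t),np.sin(t)];ws.append(np.ptp(p))
        best.append(np.mean(ws))
    a=int(np.argmin(best)); A=[];B=[]
    for k in range(6):
        t=np.radians(a+30*k);p=h@[np.cos(t),np.sin(t)];A.append([np.cos(t),np.sin(t)]);B.append((p.max()+p.min())/2)
    ctr=np.linalg.lstsq(np.array(A),np.array(B),rcond=None)[0]
    print("cap n",len(w),"z",np.median(w[:,2]).round(4),"circ",round(x,1),round(y,1),round(r,1),"ctr",ctr.round(1),"flat ang",a,"w",np.min(best).round(1),np.max(best).round(1))
    n=np.linalg.lstsq(np.c_[w[:,:2],np.ones(len(w))],w[:,2],rcond=None)[0];print("tilt",n[:2].round(4))
E
python3 - <<'E'
from h import *
for i in range(4): c=cam("wrist")
s=st();c=cam("wrist");cv2.imwrite("pics/w6.png",c["pixels"])
capfit(c,.111,.121,(.43,.58,-.42,-.25))
comps(c,.006,.016,(.38,.62,-.46,-.22))
E
```

```text
t 16.13 p [ 0.4903 -0.3281  0.2909] op 1.0 F [ 0.3 -0.   1.2] 
R [[0.7118, 0.0012, 0.7024], [-0.7024, 0.0005, 0.7118], [0.0005, -1.0, 0.0012]] q [-7.620e-01  5.900e-02  1.727e+00  1.000e-03  1.355e+00 -1.554e+00]
cap n 3389 z 0.1158 circ 503.4 -335.6 32.8 ctr [ 503.4 -335.5] flat ang 21 w 64.3 65.2
tilt [ 0.0042 -0.0046]
3021 [281.2 167. ] [ 0.487  -0.3229  0.0115] ax 55.3 [0.1079 0.1466] rect [ 503.3 -335.9] [112.2 112.4] 23.1
138 [212.7 233.9] [ 0.4864 -0.4481  0.0111] ax -179.2 [0.0168 0.0672] rect [ 490.4 -450.6] [17.  67.9] 88.8
```

View pics/w6.png

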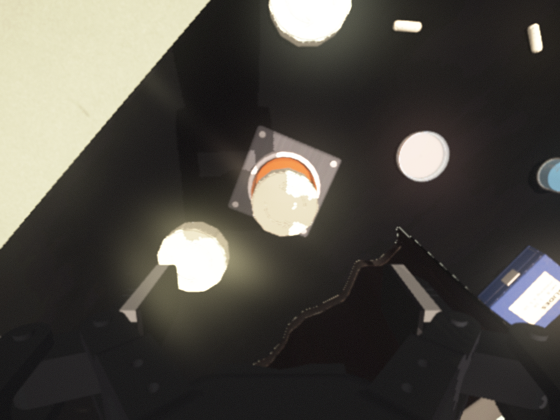

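The jar is at (0.5033,-0.3357) with yaw 23.1°, and the cap is 64 mm across flats, so it's the right one. I'll grip with the jaw at -6.9°, onto flats.

```bash
python3 - <<'E'
from h import *
go([.5034,-.3357,.16],np.radians(-6.9))
E
```

```text
rot [-1.500e-03  9.121e-01  3.000e-04] shift [0.0144 0.1311 0.0039] n 7.3
rot [ 3.0000e-04 -2.2295e+00  1.8000e-03] shift [0.0144 0.1311 0.0039] n 17.8
```

Call:
jog_arm([
  [[0, 0.11, 0], [0.014, 0.015, 0.004], 1],
  [[0, 0.22, 0], [0.014, 0.03, 0.004], 1],
  [[0, 0.33, 0], [0.014, 0.045, 0.004], 1],
  [[0, 0.44, 0], [0.014, 0.06, 0.004], 1],
  [[0, 0.55, 0], [0.014, 0.075, 0.004], 1],
  [[0, 0.66, 0], [0.014, 0.09, 0.004], 1],
  [[0, 0.77, 0], [0.014, 0.105, 0.004], 1],
  [[0, 0.88, 0], [0.014, 0.12, 0.004], 1],
  [[0, 0.912, 0], [0.014, 0.131, 0.004], 1],
  [[0, 0.912, 0], [0.014, 0.131, 0.004], 1],
])

```text
time: 17.02
eef_pos: [0.5022, -0.3332, 0.1576]
tcp_rot: [-0.469, 0.53, -0.528, 0.47]
contact_force: [0.4, 0.6, -0.9]
opening: 1.001
```

```bash
python3 - <<'E'
from h import *
for i in range(3): c=cam("wrist")
s=st();c=cam("wrist");cv2.imwrite("pics/w7.png",c["pixels"])
capfit(c,.111,.121,(.43,.58,-.42,-.25))
go([.5034,-.3357,.091],np.radians(-6.9))
E
```

```text
t 17.17 p [ 0.5038 -0.3351  0.1613] op 0.997 F [-1.  -0.5  0.4] 
R [[-0.1182, 0.0028, 0.993], [-0.993, -0.0009, -0.1182], [0.0006, -1.0, 0.0028]] q [-7.550e-01  1.990e-01  1.815e+00  1.000e-03  1.125e+00 -6.370e-01]
cap n 8871 z 0.1159 circ 503.8 -335.4 33.0 ctr [ 503.7 -335.1] flat ang 23 w 64.4 65.6
tilt [-0.0023 -0.0091]
rot [-0.0035  0.0015  0.0011] shift [ 0.0003  0.0707 -0.0007] n 1.7
rot [ 1.70e-03 -3.14e+00  5.50e-03] shift [ 0.0003  0.0707 -0.0007] n 25.1
```

View pics/w7.png

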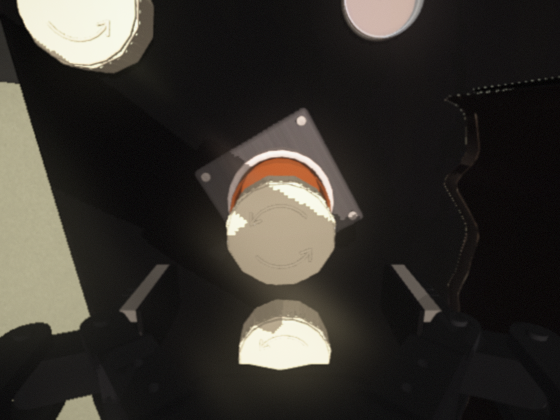

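The cap sits centred between the fingers at (281,235). Descend and grip.

Call:
jog_arm([
  [[-0.003, 0, 0], [0, 0.03, -0.0005], 1],
  [[-0.003, 0, 0], [0, 0.055, -0.0005], 1],
  [[-0.003, 0, 0], [0, 0.068, -0.0005], 1],
  [[-0.003, 0, 0], [0, 0.07, -0.0005], 1],
  [[-0.003, 0, 0], [0, 0.07, -0.0005], 0.6],
  [[-0.003, 0, 0], [0, 0.07, -0.0005], 0.6],
  [[-0.003, 0, 0], [0, 0.07, -0.0005], 0.6],
  [[-0.003, 0, 0], [0, 0.07, -0.0005], 0.6],
  [[-0.003, 0, 0], [0, 0.07, -0.0005], 0.6],
], force=60)

```text
time: 17.97
eef_pos: [0.5045, -0.3363, 0.0939]
tcp_rot: [0.47, -0.527, 0.53, -0.469]
contact_force: [-2.0, 1.3, 5.5]
opening: 0.734
```

```bash
python3 - <<'E'
from h import *
s=st();print(s["wrist_torque"])
E
```

```text
t 17.97 p [ 0.5045 -0.3363  0.0939] op 0.734 F [-2.   1.3  5.5] 
R [[-0.1185, 0.0024, 0.993], [-0.993, -0.0032, -0.1185], [0.0029, -1.0, 0.0028]] q [-7.550e-01  2.820e-01  1.851e+00 -1.000e-03  1.005e+00 -6.360e-01]
[0.2537191  0.27003826 0.02044899]
```

Call:
jog_arm([
  [[0, 0, 0], [0, 0.002, 0], 0.6],
  [[0, 0, 0], [0, 0.003, 0], 0.6],
  [[0, 0, 0], [0, 0.003, 0], 0.6],
  [[0, 0, 0], [0, 0.003, 0], 0.6],
])

```text
time: 18.3
eef_pos: [0.505, -0.3366, 0.0928]
tcp_rot: [0.47, -0.527, 0.531, -0.469]
contact_force: [-2.7, 2.7, 6.5]
opening: 0.73
```

```bash
python3 - <<'E'
from h import *
for i in range(3):
    s=st();ctrl.read_camera("wrist")
d=cam("side");P,uv=cloud(d)
sel=(abs(P[:,0]-.5035)<.02)&(abs(P[:,1]+.3355)<.02)&(P[:,2]>.1)&(P[:,2]<.13);print(sel.sum(),np.median(P[sel,2]) if sel.sum() else 0)
crop(d,210,220,310,320,6,"sd2.png")
E
```

```text
t 18.3 p [ 0.505  -0.3366  0.0928] op 0.73 F [-2.7  2.7  6.5] 
R [[-0.1183, 0.0032, 0.993], [-0.993, -0.004, -0.1183], [0.0036, -1.0, 0.0036]] q [-7.550e-01  2.850e-01  1.850e+00 -1.000e-03  1.002e+00 -6.360e-01]
t 18.35 p [ 0.5049 -0.3367  0.0928] op 0.734 F [-1.8  2.9  7.5] 
R [[-0.1183, 0.0032, 0.993], [-0.993, -0.0041, -0.1183], [0.0037, -1.0, 0.0036]] q [-7.550e-01  2.840e-01  1.850e+00 -1.000e-03  1.002e+00 -6.360e-01]
t 18.4 p [ 0.5049 -0.3367  0.0928] op 0.728 F [-2.8  2.4  6.7] 
R [[-0.1183, 0.0032, 0.993], [-0.993, -0.0041, -0.1183], [0.0037, -1.0, 0.0037]] q [-7.550e-01  2.840e-01  1.850e+00 -1.000e-03  1.002e+00 -6.360e-01]
180 0.11302979323237111
```

View pics/sd2.png

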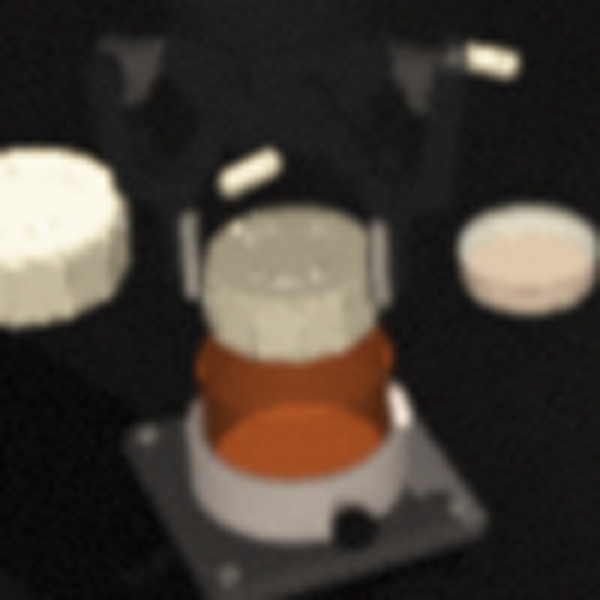

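Call:
jog_arm([
  [[0, 0, 0], [0, 0.003, 0], 0.6],
  [[0, 0, 0], [0, 0.0042, 0], 0.6],
  [[0, 0, 0], [0, 0.0045, 0], 0.6],
  [[0, 0, 0], [0, 0.0045, 0], 0.6],
  [[0, 0, 0], [0, 0.0045, 0], 0.6],
])

```text
time: 18.92
eef_pos: [0.5052, -0.3368, 0.0907]
tcp_rot: [0.47, -0.527, 0.53, -0.469]
contact_force: [-4.0, 3.3, 9.5]
opening: 0.725
```

```bash
python3 - <<'E'
from h import *
for i in range(3):
    s=st();ctrl.read_camera("wrist")
d=cam("side");P,uv=cloud(d)
sel=(abs(P[:,0]-.5035)<.02)&(abs(P[:,1]+.3355)<.02)&(P[:,2]>.1)&(P[:,2]<.13);print(sel.sum(),np.median(P[sel,2]) if sel.sum() else 0)
E
```

```text
t 18.92 p [ 0.5052 -0.3368  0.0907] op 0.725 F [-4.   3.3  9.5] 
R [[-0.118, 0.003, 0.993], [-0.993, -0.0042, -0.118], [0.0038, -1.0, 0.0035]] q [-7.55e-01  2.88e-01  1.85e+00 -1.00e-03  9.98e-01 -6.36e-01]
t 18.97 p [ 0.5051 -0.3368  0.0907] op 0.735 F [-3.9  3.9  8.5] 
R [[-0.1181, 0.0031, 0.993], [-0.993, -0.0042, -0.1181], [0.0038, -1.0, 0.0035]] q [-7.55e-01  2.88e-01  1.85e+00 -1.00e-03  9.98e-01 -6.36e-01]
t 19.02 p [ 0.5052 -0.3368  0.0907] op 0.731 F [-3.8  3.7  8.4] 
R [[-0.118, 0.003, 0.993], [-0.993, -0.0042, -0.118], [0.0038, -1.0, 0.0035]] q [-7.55e-01  2.88e-01  1.85e+00 -1.00e-03  9.98e-01 -6.36e-01]
179 0.11067028513884913
```

Call:
jog_arm([
  [[0, 0, 0], [-0.0011, 0.0034, -0.0014], 0.6],
  [[0, -0.05, 0], [-0.0011, 0.0034, -0.0014], 0.6],
  [[0, -0.13, 0], [-0.0011, 0.0034, -0.0014], 0.6],
  [[0, -0.22, 0], [-0.0011, 0.0034, -0.0014], 0.6],
  [[0, -0.31, 0], [-0.0011, 0.0034, -0.0014], 0.6],
  [[0, -0.4, 0], [-0.0011, 0.0034, -0.0014], 0.6],
  [[0, -0.49, 0], [-0.0011, 0.0034, -0.0014], 0.6],
  [[0, -0.58, 0], [-0.0011, 0.0034, -0.0014], 0.6],
  [[0, -0.67, 0], [-0.0011, 0.0034, -0.0014], 0.6],
  [[0, -0.76, 0], [-0.0011, 0.0034, -0.0014], 0.6],
])

```text
time: 19.95
eef_pos: [0.506, -0.3369, 0.0909]
tcp_rot: [0.634, -0.312, 0.319, -0.632]
contact_force: [0.1, 1.5, 9.3]
opening: 0.731
```

```bash
python3 - <<'E'
from h import *
s=st();print(s["wrist_torque"]);cam("wrist");c=cam("wrist");s=st();print(s["wrist_torque"]);cv2.imwrite("pics/w8.png",c["pixels"])
go([.5037,-.3354,.0907],np.radians(38.1))
E
```

```text
t 19.95 p [ 0.506  -0.3369  0.0909] op 0.731 F [0.1 1.5 9.3] 
R [[0.6014, 0.0082, 0.7989], [-0.7989, -0.0077, 0.6014], [0.0111, -0.9999, 0.002]] q [-0.754  0.286  1.852  0.     0.992 -1.4  ]
[ 0.39955873  0.15082324 -0.14128256]
t 20.05 p [ 0.5059 -0.337   0.0909] op 0.729 F [0.2 2.2 9. ] 
R [[0.6001, 0.008, 0.7999], [-0.7998, -0.0079, 0.6002], [0.0111, -0.9999, 0.0016]] q [-0.754  0.286  1.852 -0.     0.992 -1.398]
[0.27097864 0.1069286  0.0931576 ]
rot [-0.0015 -0.0213  0.0111] shift [-0.0026  0.0002 -0.0009] n 0.2
rot [-1.7400e-02  3.1203e+00 -2.4000e-03] shift [-0.0026  0.0002 -0.0009] n 25.0
```

View pics/w8.png

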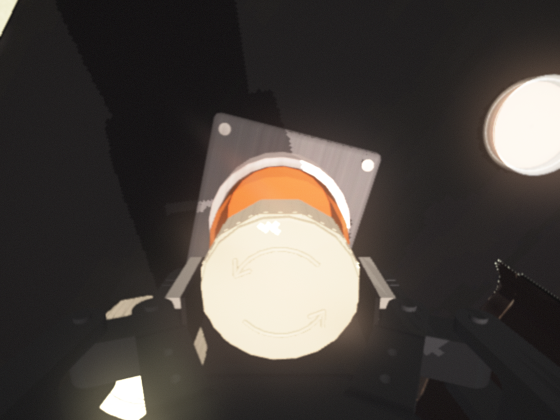

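The cap turned with the gripper: its arrows kept their alignment and the torque is low. Lift it off.

Call:
jog_arm([
  [[0, 0, 0], [0, 0, 0], 0.6],
  [[0, 0, 0], [0, -0.005, 0], 0.6],
  [[0, 0, 0], [0, -0.01, 0], 0.6],
  [[0, 0, 0], [0, -0.02, 0], 0.6],
  [[0, 0, 0], [0, -0.035, 0], 0.6],
  [[0, 0, 0], [0, -0.05, 0], 0.6],
  [[0, 0, 0], [0, -0.07, 0], 0.6],
  [[0, 0, 0], [0, -0.09, 0], 0.6],
  [[0, 0, 0], [0, -0.11, 0], 0.6],
  [[0, 0, 0], [0, -0.13, 0], 0.6],
])

```text
time: 20.88
eef_pos: [0.505, -0.336, 0.2223]
tcp_rot: [0.634, -0.312, 0.32, -0.631]
contact_force: [0.2, -0.4, 1.0]
opening: 0.73
```

```bash
python3 - <<'E'
from h import *
for i in range(3):cam("wrist")
c=cam("wrist");s=st();print(s["wrist_torque"]);cv2.imwrite("pics/w9.png",c["pixels"])
comps(c,.095,.109,(.43,.58,-.42,-.25))
E
```

```text
t 21.08 p [ 0.505  -0.3361  0.2211] op 0.724 F [ 0.4  0.3 -1.3] 
R [[0.6, 0.009, 0.8], [-0.7999, -0.0088, 0.6], [0.0124, -0.9999, 0.0019]] q [-0.754  0.139  1.768 -0.     1.221 -1.398]
[ 0.04742188 -0.00193468  0.03136591]
745 [276.9 182.4] [ 0.4946 -0.3261  0.1012] ax -139.1 [0.0322 0.0588] rect [ 497.  -326.3] [54.5 32.4] 34.4
```

View pics/w9.png

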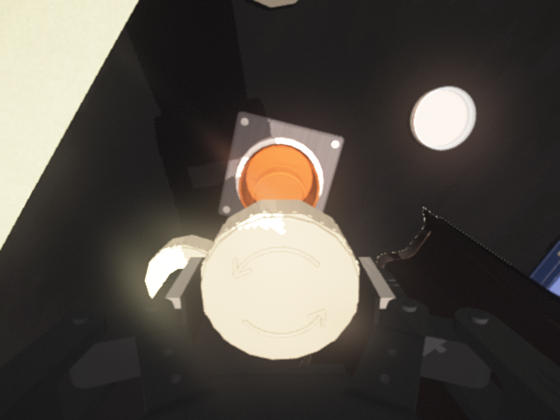

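The cap is in the gripper and the jar is open at (278,180). I'll take the cap to the free spot (0.53,0.105).

```bash
python3 - <<'E'
from h import *
go([.53,.105,.10],np.radians(38.1))
E
```

```text
rot [-0.0018 -0.0214  0.0125] shift [-0.3393  0.1174  0.2844] n 11.0
rot [-1.9400e-02  3.1201e+00 -2.8000e-03] shift [-0.3393  0.1174  0.2844] n 25.0
```

Call:
jog_arm([
  [[0, 0, 0.004], [-0.01, 0, 0.01], 0.6],
  [[0, 0, 0.006], [-0.035, 0, 0.03], 0.6],
  [[0, 0, 0.01], [-0.065, 0, 0.055], 0.6],
  [[0, -0.02, 0.0125], [-0.095, 0, 0.08], 0.6],
  [[0, -0.02, 0.0125], [-0.125, 0, 0.105], 0.6],
  [[0, -0.02, 0.0125], [-0.155, 0, 0.13], 0.6],
  [[0, -0.02, 0.0125], [-0.185, 0, 0.155], 0.6],
  [[0, -0.02, 0.0125], [-0.215, 0, 0.18], 0.6],
  [[0, -0.02, 0.0125], [-0.245, 0, 0.205], 0.6],
  [[0, -0.02, 0.0125], [-0.275, 0, 0.23], 0.6],
])

```text
time: 21.92
eef_pos: [0.5223, 0.0248, 0.216]
tcp_rot: [-0.635, 0.311, -0.309, 0.636]
contact_force: [0.7, 0.3, -1.3]
opening: 0.733
```

```bash
python3 - <<'E'
from h import *
st()
go([.53,.105,.05],np.radians(38.1))
E
```

```text
t 21.92 p [0.5223 0.0248 0.216 ] op 0.733 F [ 0.7  0.3 -1.3] 
R [[0.616, -0.0021, 0.7878], [-0.7878, 0.0021, 0.616], [-0.0029, -1.0, -0.0004]] q [-0.148 -0.037  1.962  0.002  1.219 -0.812]
rot [ 0.0004 -0.0013 -0.0029] shift [-0.0579  0.1661  0.0556] n 4.4
rot [4.6000e-03 3.1403e+00 6.0000e-04] shift [-0.0579  0.1661  0.0556] n 25.1
```

Call:
jog_arm([
  [[0, 0, 0], [-0.02, 0.005, 0.02], 0.6],
  [[0, 0, 0], [-0.045, 0.02, 0.043], 0.6],
  [[0, 0, 0], [-0.058, 0.05, 0.0556], 0.6],
  [[0, 0, -0.003], [-0.058, 0.08, 0.0556], 0.6],
  [[0, 0, -0.003], [-0.058, 0.11, 0.0556], 0.6],
  [[0, 0, -0.003], [-0.058, 0.14, 0.0556], 0.6],
  [[0, 0, -0.003], [-0.058, 0.16, 0.0556], 0.6],
  [[0, 0, -0.003], [-0.058, 0.166, 0.0556], 0.6],
  [[0, 0, -0.003], [-0.058, 0.166, 0.0556], 0.6],
  [[0, 0, -0.003], [-0.058, 0.166, 0.0556], 0.6],
])

```text
time: 22.75
eef_pos: [0.5297, 0.1054, 0.05]
tcp_rot: [0.636, -0.31, 0.309, -0.635]
contact_force: [-0.3, -0.1, 0.2]
opening: 0.729
```

```bash
python3 - <<'E'
from h import *
st()
go([.53,.105,.0065],np.radians(38.1))
c=cam("side");crop(c,220,160,320,235,6,"sd3.png")
E
```

```text
t 22.75 p [0.5297 0.1054 0.05  ] op 0.729 F [-0.3 -0.1  0.2] 
R [[0.6162, -0.0011, 0.7876], [-0.7876, -0.0002, 0.6162], [-0.0005, -1.0, -0.0009]] q [ 0.009  0.219  2.025 -0.     0.898 -0.655]
rot [ 0.0009 -0.0011 -0.0005] shift [0.0005 0.0435 0.    ] n 1.0
rot [8.0000e-04 3.1405e+00 1.5000e-03] shift [0.0005 0.0435 0.    ] n 25.1
```

View pics/sd3.png

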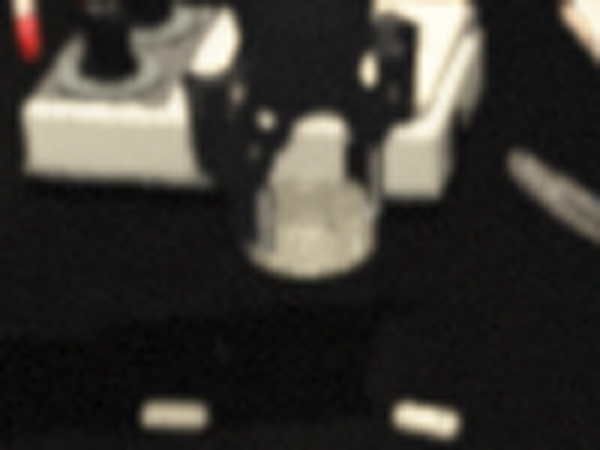

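Clear space. Lower the cap slowly and check the force.

Call:
jog_arm([
  [[0, 0, 0], [0, 0.015, 0], 0.6],
  [[0, 0, 0], [0, 0.028, 0], 0.6],
  [[0, 0, 0], [0, 0.036, 0], 0.6],
  [[0, 0, 0], [0, 0.041, 0], 0.6],
  [[0, 0, 0], [0, 0.0435, 0], 0.6],
  [[0, 0, 0], [0, 0.0435, 0], 0.6],
  [[0, 0, 0], [0, 0.0435, 0], 0.6],
])

```text
time: 23.38
eef_pos: [0.531, 0.1053, 0.0078]
tcp_rot: [-0.635, 0.309, -0.31, 0.636]
contact_force: [0.0, -0.6, -1.4]
opening: 0.735
```

Call:
jog_arm([
  [[0, 0, 0], [0, 0.002, 0], 0.6],
  [[0, 0, 0], [0, 0.003, 0], 0.6],
  [[0, 0, 0], [0, 0.003, 0], 0.6],
])

```text
time: 23.63
eef_pos: [0.5311, 0.1053, 0.005]
tcp_rot: [-0.635, 0.309, -0.311, 0.636]
contact_force: [0.4, -0.6, -0.6]
opening: 0.729
```

Call:
jog_arm([
  [[0, 0, 0], [0, 0.001, 0], 0.6],
  [[0, 0, 0], [0, 0.0015, 0], 0.6],
  [[0, 0, 0], [0, 0.0015, 0], 0.6],
])

```text
time: 23.88
eef_pos: [0.5313, 0.1053, 0.0039]
tcp_rot: [-0.635, 0.309, -0.311, 0.636]
contact_force: [-0.4, -0.1, 2.7]
opening: 0.729
```

Contact (+2.7 N). Release, opening fully with no lateral motion, then rise.

Call:
jog_arm([
  [[0, 0, 0], [0, 0, 0], 0.85],
  [[0, 0, 0], [0, 0, 0], 1],
  [[0, 0, 0], [0, 0, 0], 1],
  [[0, 0, 0], [0, 0, 0], 1],
  [[0, 0, 0], [0, -0.02, 0], 1],
  [[0, 0, 0], [0, -0.05, 0], 1],
  [[0, 0, 0], [0, -0.09, 0], 1],
  [[0, 0, 0], [0, -0.13, 0], 1],
  [[0, 0, 0], [0, -0.17, 0], 1],
  [[0, 0, 0], [0, -0.2, 0], 1],
])

```text
time: 24.72
eef_pos: [0.5317, 0.1054, 0.2078]
tcp_rot: [-0.635, 0.308, -0.312, 0.637]
contact_force: [1.1, -1.1, 0.4]
opening: 0.997
```

```bash
python3 - <<'E'
from h import *
for i in range(4):c=cam("wrist")
c=cam("wrist");s=st();cv2.imwrite("pics/w10.png",c["pixels"])
capfit(c,.022,.03,(.45,.6,.03,.18))
comps(c,-.005,.016,(.42,.66,-.17,.06),40,110)
E
```

```text
t 24.97 p [0.5303 0.1053 0.203 ] op 1.001 F [-0.1  0.  -0.3] 
R [[0.616, 0.0009, 0.7877], [-0.7877, -0.0002, 0.616], [0.0007, -1.0, 0.0006]] q [ 0.008  0.015  1.935 -0.     1.191 -0.655]
cap n 3412 z 0.0258 circ 529.9 105.9 32.9 ctr [529.9 105.8] flat ang 7 w 64.1 65.3
tilt [ 0.0018 -0.0027]
243 [166.1 219.5] [0.4608 0.0038 0.0086] ax 174.1 [0.0081 0.0278] rect [460.6   3.2] [ 8.6 28.4] 83.7
226 [254.7 294.3] [ 0.5856 -0.009   0.0084] ax 157.5 [0.0094 0.0298] rect [587.6 -10.6] [10.  33.3] 65.6
72 [112.6 300. ] [ 0.4648 -0.1128  0.0083] ax 64.0 [0.0068 0.0117] rect [ 464.3 -112.8] [13.5  7.7] 81.4
```

View pics/w10.png

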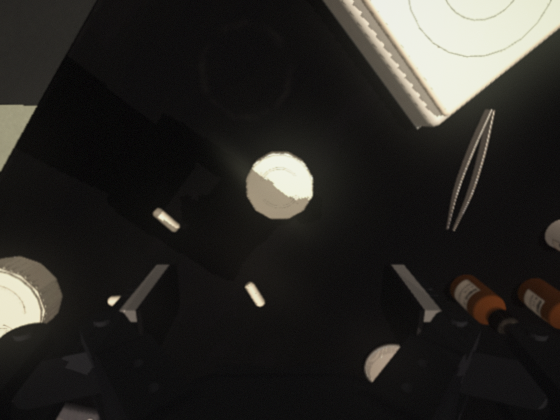

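The cap stands upright at (0.530,0.106). The bars show at (166,219) and (255,294), with a third partly hidden at (113,300). Next, bar A at (0.461,0.003), jaw 84°.

```bash
python3 - <<'E'
from h import *
go([.4608,.0032,.10],np.radians(84))
E
```

```text
rot [-3.000e-04 -8.024e-01  9.000e-04] shift [ 0.0376  0.103  -0.1177] n 6.4
rot [-1.1000e-03  2.3392e+00 -3.0000e-04] shift [ 0.0376  0.103  -0.1177] n 18.7
```

Call:
jog_arm([
  [[0, -0.12, 0], [0.01, 0, -0.03], 0.4],
  [[0, -0.24, 0], [0.02, 0, -0.06], 0.4],
  [[0, -0.36, 0], [0.03, 0.02, -0.09], 0.4],
  [[0, -0.48, 0], [0.0376, 0.05, -0.1177], 0.4],
  [[0, -0.6, 0], [0.0376, 0.08, -0.1177], 0.4],
  [[0, -0.72, 0], [0.0376, 0.1, -0.1177], 0.4],
  [[0, -0.8, 0], [0.0376, 0.103, -0.1177], 0.4],
  [[0, -0.8, 0], [0.0376, 0.103, -0.1177], 0.4],
  [[0, -0.8, 0], [0.0376, 0.103, -0.1177], 0.4],
])

```text
time: 25.72
eef_pos: [0.4594, 0.0034, 0.0981]
tcp_rot: [-0.706, 0.04, -0.038, 0.706]
contact_force: [-0.1, -0.9, 1.0]
opening: 0.402
```

```bash
python3 - <<'E'
from h import *
for i in range(4):c=cam("wrist")
s=st();c=cam("wrist");cv2.imwrite("pics/w11.png",c["pixels"])
comps(c,-.005,.016,(.42,.66,-.17,.06),40,90)
go([.4608,.0032,.003],np.radians(84))
E
```

```text
t 25.92 p [0.4613 0.0032 0.1005] op 0.402 F [0.  0.6 0.5] 
R [[0.9942, 0.002, 0.1076], [-0.1076, -0.0005, 0.9942], [0.002, -1.0, -0.0003]] q [-0.213 -0.037  2.192 -0.     0.984 -1.676]
623 [278.2 212.2] [0.4597 0.002  0.0079] ax 173.9 [0.0106 0.031 ] rect [462.2   1.9] [11.2 34.1] 83.5
701 [132.4 243.3] [ 0.4722 -0.1078  0.0071] ax -136.6 [0.0144 0.0309] rect [ 473.9 -110.5] [32.8 16.9] 41.4
415 [281.4 355.5] [ 0.5815 -0.0086  0.0069] ax 158.0 [0.0126 0.0256] rect [585.9  -8.7] [13.4 30.1] 66.3
rot [ 0.0003 -0.0028  0.0022] shift [-0.0008  0.0976 -0.    ] n 2.3
rot [-3.5000e-03  3.1388e+00  5.0000e-04] shift [-0.0008  0.0976 -0.    ] n 25.1
```

View pics/w11.png

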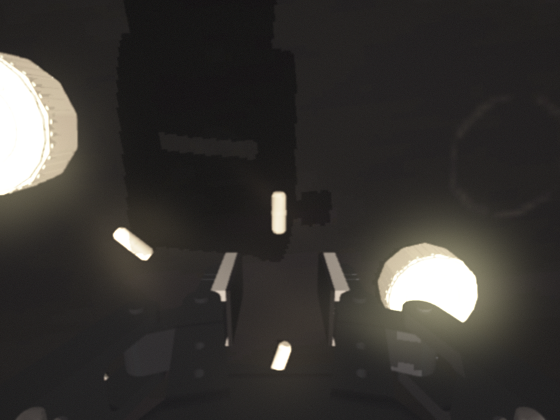

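Bar A at (278,212) is aligned between the fingers. Descend and grip.

Call:
jog_arm([
  [[0, 0, 0], [0, 0.03, 0], 0.4],
  [[0, 0, 0], [0, 0.06, 0], 0.4],
  [[0, 0, 0], [0, 0.085, 0], 0.4],
  [[0, 0, 0], [0, 0.095, 0], 0.4],
  [[0, 0, 0], [0, 0.0975, 0], 0.4],
  [[0, 0, 0], [0, 0.0975, 0], 0],
  [[0, 0, 0], [0, 0.0975, 0], 0],
  [[0, 0, 0], [0, 0.0975, 0], 0],
  [[0, 0, 0], [0, 0.0975, 0], 0],
  [[0, 0, 0], [0, 0.0975, 0], 0],
], force=30)

```text
time: 26.8
eef_pos: [0.463, 0.0029, 0.0046]
tcp_rot: [0.706, -0.036, 0.04, -0.706]
contact_force: [0.1, 0.6, 3.5]
opening: 0.096
```

Gripped (0.096 ≈ 10 mm). Lift.

Call:
jog_arm([
  [[0, 0, 0], [0, -0.03, 0], 0],
  [[0, 0, 0], [0, -0.06, 0], 0],
  [[0, 0, 0], [0, -0.1, 0], 0],
  [[0, 0, 0], [0, -0.14, 0], 0],
  [[0, 0, 0], [0, -0.165, 0], 0],
  [[0, 0, 0], [0, -0.165, 0], 0],
])

```text
time: 27.3
eef_pos: [0.4662, 0.0023, 0.1774]
tcp_rot: [0.707, -0.031, 0.045, -0.705]
contact_force: [0.9, 0.0, 0.4]
opening: 0.099
```

```bash
python3 - <<'E'
from h import *
for i in range(3):c=cam("wrist")
s=st();c=cam("wrist");crop(c,200,200,360,330,5,"w12.png")
go([.5036,-.3356,.16],np.radians(84))
E
```

```text
t 27.45 p [0.4617 0.0032 0.1694] op 0.097 F [-0.5  0.1 -0.7] 
R [[0.9942, 0.0054, 0.1073], [-0.1073, -0.0012, 0.9942], [0.0055, -1.0, -0.0006]] q [-0.213 -0.138  2.145 -0.     1.129 -1.677]
rot [ 0.0004 -0.0028  0.0031] shift [ 0.0787  0.0087 -0.3324] n 8.2
rot [-4.9000e-03  3.1388e+00  6.0000e-04] shift [ 0.0787  0.0087 -0.3324] n 25.1
```

View pics/w12.png

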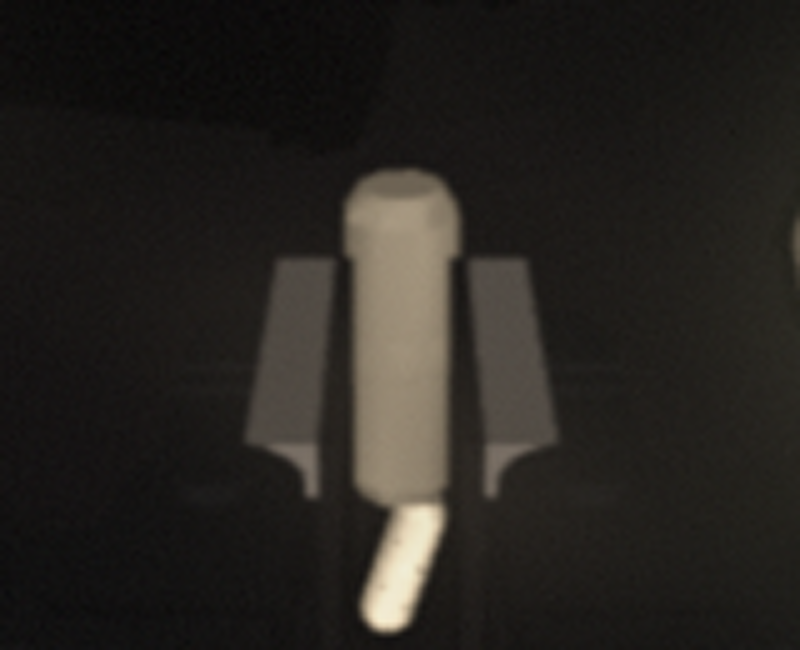

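Bar A is held level and centred. Carry it to the jar.

Call:
jog_arm([
  [[0, 0, 0], [0.009, 0, -0.037], 0],
  [[0, 0, 0.003], [0.018, 0, -0.074], 0],
  [[0, 0, 0.003], [0.026, 0, -0.111], 0],
  [[0, 0, 0.003], [0.035, 0, -0.148], 0],
  [[0, 0, 0.003], [0.044, 0, -0.185], 0],
  [[0, 0, 0.003], [0.053, 0, -0.222], 0],
  [[0, 0, 0.003], [0.062, 0, -0.259], 0],
  [[0, 0, 0.003], [0.07, 0, -0.296], 0],
  [[0, 0, 0.003], [0.0787, 0, -0.332], 0],
  [[0, 0, 0.003], [0.0787, 0, -0.332], 0],
])

```text
time: 28.33
eef_pos: [0.5027, -0.3407, 0.1661]
tcp_rot: [0.706, -0.04, 0.039, -0.706]
contact_force: [-0.1, 1.0, -0.3]
opening: 0.1
```

```bash
python3 - <<'E'
from h import *
for i in range(4):c=cam("wrist")
s=st();c=cam("wrist");cv2.imwrite("pics/w13.png",c["pixels"])
w=comps(c,.1,.108,(.45,.56,-.39,-.28))
comps(c,.13,.18,(.45,.56,-.39,-.28))
go([.5036,-.3356,.115],np.radians(84))
E
```

```text
t 28.53 p [ 0.5028 -0.3338  0.1665] op 0.097 F [-0.2  0.1 -0.7] 
R [[0.9942, -0.0027, 0.1072], [-0.1072, 0.0027, 0.9942], [-0.003, -1.0, 0.0024]] q [-0.754  0.193  1.811  0.     1.141 -2.218]
762 [276.7 219.8] [ 0.4972 -0.3352  0.1041] ax 86.8 [0.0424 0.0553] rect [ 500.5 -335.5] [44.6 38.6] 84.6
1695 [281.5 265.1] [ 0.4974 -0.3327  0.1719] ax 171.4 [0.0178 0.0287] rect [ 499.4 -334.5] [25.9 28.4] 47.7
99 [245.4 265.6] [ 0.4939 -0.3477  0.1763] ax 85.6 [0.0009 0.0057] rect [ 493.9 -347.9] [6.1 1.2] 82.9
rot [-0.0017 -0.0019 -0.0022] shift [ 0.0009  0.0521 -0.0021] n 1.3
rot [ 3.5000e-03  3.1397e+00 -2.7000e-03] shift [ 0.0009  0.0521 -0.0021] n 25.1
```

View pics/w13.png

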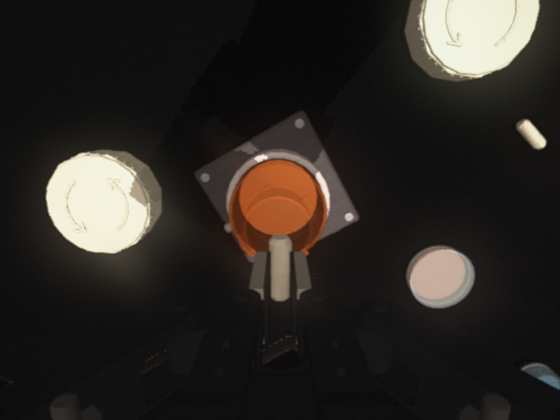

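```bash
cat >> h.py <<'E'
def held(c):
    s=ctrl.get_state();Rm=R.from_quat(s["tcp_rot"]).as_matrix();P,uv=cloud(c)
    q=(P-s["eef_pos"])@Rm; g=cv2.cvtColor(c["pixels"],cv2.COLOR_BGR2GRAY)[uv[:,1],uv[:,0]]
    m=(abs(q[:,2])<.0048)&(abs(q[:,0])<.03)&(q[:,1]>-.02)&(q[:,1]<.012)
    t=q[m];print("held tool-frame n",m.sum(),"x",np.percentile(t[:,0],[1,99]).round(4),"y",np.percentile(t[:,1],[2,50,98]).round(4),"z",np.percentile(t[:,2],[2,50,98]).round(4))
E
python3 - <<'E'
from h import *
c=cam("wrist");held(c)
go([.5036,-.3356,.115],np.radians(84))
E
```

```text
held tool-frame n 1426 x [-0.0174  0.0118] y [-0.0186 -0.0041  0.001 ] z [-0.0046 -0.0001  0.0042]
rot [-0.0011 -0.0015 -0.0015] shift [ 0.0006  0.0526 -0.0021] n 1.3
rot [ 2.3000e-03  3.1401e+00 -1.7000e-03] shift [ 0.0006  0.0526 -0.0021] n 25.1
```

Call:
jog_arm([
  [[0, 0, 0], [0.003, 0.02, -0.002], 0],
  [[0, 0, 0], [0.003, 0.04, -0.002], 0],
  [[0, 0, 0], [0.003, 0.053, -0.002], 0],
  [[0, 0, 0], [0.003, 0.055, -0.002], 0],
  [[0, 0, 0], [0.003, 0.055, -0.002], 0],
  [[0, 0, 0], [0.003, 0.055, -0.002], 0],
  [[0, 0, 0], [0.003, 0.055, -0.002], 0.3],
  [[0, 0, 0], [0.003, 0.055, -0.002], 0.4],
  [[0, 0, 0], [0.003, 0.055, -0.002], 0.4],
  [[0, 0, 0], [0.003, 0.055, -0.002], 0.4],
])

```text
time: 29.47
eef_pos: [0.5063, -0.3361, 0.1134]
tcp_rot: [-0.706, 0.038, -0.037, 0.706]
contact_force: [-0.6, 0.2, -0.1]
opening: 0.398
```

Call:
jog_arm([
  [[0, 0, 0], [0, -0.03, 0], 0.4],
  [[0, 0, 0], [0, -0.06, 0], 0.4],
  [[0, 0, 0], [0, -0.1, 0], 0.4],
  [[0, 0, 0], [0, -0.14, 0], 0.4],
  [[0, 0, 0], [0, -0.14, 0], 0.4],
  [[0, 0, 0], [0, -0.14, 0], 0.4],
])

```text
time: 29.97
eef_pos: [0.5077, -0.3375, 0.2582]
tcp_rot: [0.708, -0.035, 0.04, -0.704]
contact_force: [0.2, 0.2, -0.7]
opening: 0.398
```

```bash
python3 - <<'E'
from h import *
for i in range(3):c=cam("wrist")
s=st();c=cam("wrist");crop(c,200,100,380,235,4,"w14.png")
comps(c,-.005,.016,(.42,.66,-.17,.06),40,90)
go([.587,-.0095,.12],np.radians(68))
E
```

```text
t 30.12 p [ 0.5056 -0.3355  0.2516] op 0.4 F [-0.6 -0.3 -0.6] 
R [[0.9943, -0.0026, 0.1062], [-0.1062, 0.0024, 0.9943], [-0.0028, -1.0, 0.0021]] q [-0.753  0.125  1.728 -0.     1.293 -2.217]
293 [479.3 127.5] [ 0.4724 -0.1093  0.0077] ax -136.4 [0.0119 0.0317] rect [ 473.3 -106.2] [36.1 13.9] 42.5
183 [554.5 217.9] [ 0.5879 -0.0139  0.0075] ax 168.4 [0.0107 0.0261] rect [588.1  -7.9] [18.4 29.5] 66.4
164 [430.6 241.6] [ 0.5989 -0.1652  0.0153] ax 179.9 [0.0102 0.0376] rect [ 599.3 -164.1] [43.3 11.2] 0.4
rot [-0.0022  0.2776 -0.004 ] shift [0.0469 0.1318 0.3324] n 8.6
rot [-0.0057 -2.864   0.0031] shift [0.0469 0.1318 0.3324] n 22.9
```

View pics/w14.png

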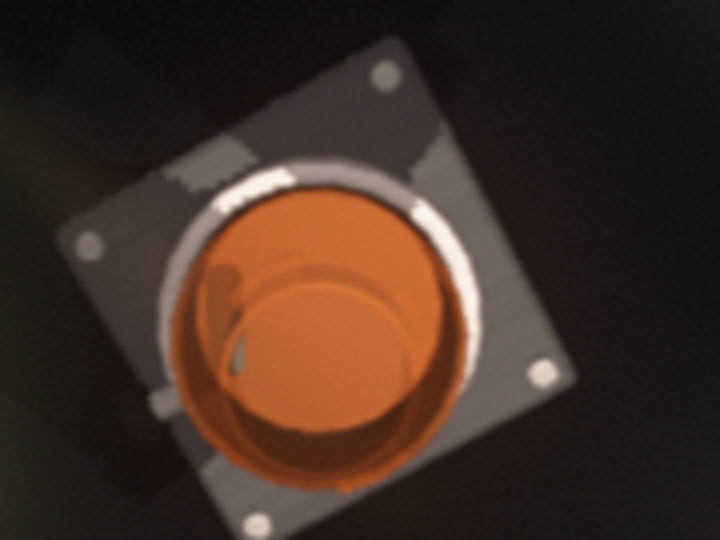

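Bar A is inside the jar (visible at left through the mouth). On to bar B.

Call:
jog_arm([
  [[0, 0.03, 0], [0.005, 0.014, 0.036], 0.4],
  [[0, 0.06, 0], [0.01, 0.028, 0.073], 0.4],
  [[0, 0.1, 0], [0.015, 0.042, 0.11], 0.4],
  [[0, 0.14, 0], [0.02, 0.056, 0.147], 0.4],
  [[0, 0.18, 0], [0.026, 0.07, 0.184], 0.4],
  [[0, 0.22, 0], [0.031, 0.084, 0.221], 0.4],
  [[0, 0.25, -0.004], [0.036, 0.098, 0.258], 0.4],
  [[-0.002, 0.278, -0.004], [0.041, 0.112, 0.295], 0.4],
  [[-0.002, 0.278, -0.004], [0.047, 0.13, 0.332], 0.4],
  [[-0.002, 0.278, -0.004], [0.047, 0.13, 0.332], 0.4],
])

```text
time: 31.0
eef_pos: [0.5839, -0.0036, 0.1157]
tcp_rot: [-0.694, 0.137, -0.13, 0.695]
contact_force: [-0.7, -0.6, -0.5]
opening: 0.4
```

```bash
python3 - <<'E'
from h import *
for i in range(5):c=cam("wrist")
s=st();c=cam("wrist");cv2.imwrite("pics/w15.png",c["pixels"])
comps(c,-.005,.016,(.42,.66,-.17,.06),40,90)
comps(c,.008,.016,(.42,.66,-.17,.06),40,90)
go([.587,-.0095,.003],np.radians(67.5))
E
```

```text
t 31.25 p [ 0.5871 -0.011   0.1218] op 0.397 F [-1.  -0.4  0.4] 
R [[0.9266, 0.0001, 0.3761], [-0.3761, -0.0001, 0.9266], [0.0002, -1.0, -0.0001]] q [-0.191  0.209  1.882 -0.     1.05  -1.376]
688 [ 97.8 114.5] [ 0.4729 -0.1078  0.0079] ax -137.0 [0.0108 0.032 ] rect [ 471.8 -110.8] [36.  12.5] 43.2
516 [280.8 204.4] [ 0.5855 -0.0099  0.008 ] ax 157.2 [0.0103 0.031 ] rect [587.4 -10.6] [10.8 33.2] 66.4
745 [112.6 283.6] [ 0.595  -0.1628  0.0115] ax -172.7 [0.0112 0.0379] rect [ 596.2 -163.6] [41.8 12.2] 0.7
454 [ 96.4 114.6] [ 0.4729 -0.108   0.0095] ax -136.4 [0.0081 0.0293] rect [ 472.5 -108.1] [30.6  9.9] 44.8
350 [280.4 205. ] [ 0.5854 -0.0102  0.0094] ax 157.2 [0.0077 0.0281] rect [585.8 -10.3] [ 8.6 29.2] 68.2
558 [111.4 285.5] [ 0.5956 -0.1631  0.0136] ax -174.0 [0.0116 0.0372] rect [ 595.9 -163.6] [39.5 12.2] 0.7
rot [-0.0001  0.0065  0.0009] shift [-0.001   0.1192  0.0015] n 2.9
rot [ 1.300e-03 -3.135e+00  2.000e-04] shift [-0.001   0.1192  0.0015] n 25.1
```

View pics/w15.png

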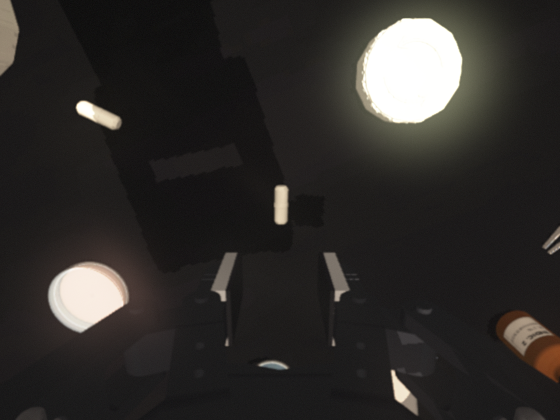

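Bar B at (280,205), aligned. Grip.

Call:
jog_arm([
  [[0, 0, 0], [-0.0015, 0.04, 0], 0.4],
  [[0, 0, 0], [-0.0015, 0.075, 0], 0.4],
  [[0, 0, 0], [-0.0015, 0.1, 0], 0.4],
  [[0, 0, 0], [-0.0015, 0.115, 0], 0.4],
  [[0, 0, 0], [-0.002, 0.1185, 0], 0.4],
  [[0, 0, 0], [-0.002, 0.1185, 0], 0],
  [[0, 0, 0], [-0.002, 0.1185, 0], 0],
  [[0, 0, 0], [-0.002, 0.1185, 0], 0],
  [[0, 0, 0], [-0.002, 0.1185, 0], 0],
  [[0, 0, 0], [-0.002, 0.1185, 0], 0],
])

```text
time: 32.13
eef_pos: [0.5866, -0.0108, 0.0053]
tcp_rot: [0.694, -0.134, 0.137, -0.694]
contact_force: [-0.0, -0.5, 0.6]
opening: 0.096
```

Call:
jog_arm([
  [[0, 0, 0], [0, -0.03, 0], 0],
  [[0, 0, 0], [0, -0.06, 0], 0],
  [[0, 0, 0], [0, -0.1, 0], 0],
  [[0, 0, 0], [0, -0.14, 0], 0],
  [[0, 0, 0], [0, -0.165, 0], 0],
  [[0, 0, 0], [0, -0.165, 0], 0],
])

```text
time: 32.63
eef_pos: [0.5904, -0.0113, 0.1795]
tcp_rot: [0.694, -0.129, 0.142, -0.694]
contact_force: [1.3, -0.6, 1.2]
opening: 0.098
```

```bash
python3 - <<'E'
from h import *
for i in range(3):c=cam("wrist")
s=st();c=cam("wrist");crop(c,200,200,360,330,4,"w16.png");held(c)
go([.5036,-.3356,.165],np.radians(67.5))
E
```

```text
t 32.78 p [ 0.5857 -0.0105  0.1703] op 0.097 F [ 0.2  0.4 -0.5] 
R [[0.9264, 0.0038, 0.3765], [-0.3765, -0.0008, 0.9264], [0.0038, -1.0, 0.0006]] q [-0.191  0.147  1.856 -0.     1.134 -1.376]
held tool-frame n 1349 x [-0.0151  0.0144] y [-0.0146 -0.0055 -0.0002] z [-0.0044 -0.      0.0043]
rot [-0.0002  0.0066  0.0013] shift [ 0.0471  0.004  -0.3319] n 8.0
rot [ 2.100e-03 -3.135e+00  3.000e-04] shift [ 0.0471  0.004  -0.3319] n 25.1
```

View pics/w16.png

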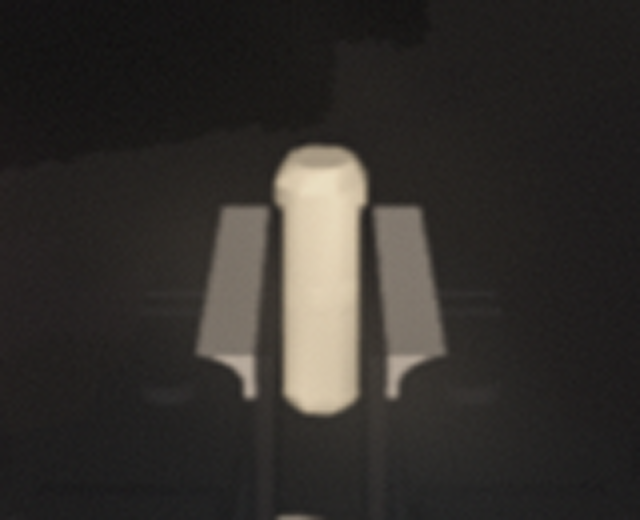

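Bar B is held and centred. Carry it.

Call:
jog_arm([
  [[0, 0, 0], [0.005, 0, -0.037], 0],
  [[0, 0, 0], [0.01, 0, -0.074], 0],
  [[0, 0, 0], [0.015, 0, -0.111], 0],
  [[0, 0, 0], [0.02, 0, -0.148], 0],
  [[0, 0, 0], [0.026, 0, -0.185], 0],
  [[0, 0, 0], [0.031, 0, -0.222], 0],
  [[0, 0, 0], [0.036, 0, -0.259], 0],
  [[0, 0, 0], [0.041, 0, -0.296], 0],
  [[0, 0, 0], [0.047, 0, -0.332], 0],
  [[0, 0, 0], [0.047, 0, -0.332], 0],
])

```text
time: 33.67
eef_pos: [0.5009, -0.3407, 0.1666]
tcp_rot: [0.694, -0.138, 0.137, -0.693]
contact_force: [0.1, 0.5, -0.1]
opening: 0.094
```

```bash
python3 - <<'E'
from h import *
for i in range(5):c=cam("wrist")
s=st();c=cam("wrist");held(c)
go([.5036,-.3356,.112],np.radians(67.5))
E
```

```text
t 33.92 p [ 0.5033 -0.3341  0.1675] op 0.097 F [-0.7  1.5  0.4] 
R [[0.9268, -0.0007, 0.3755], [-0.3755, 0.0018, 0.9268], [-0.0013, -1.0, 0.0014]] q [-7.540e-01  1.920e-01  1.810e+00  1.000e-03  1.141e+00 -1.941e+00]
held tool-frame n 1373 x [-0.016   0.0134] y [-0.0188 -0.0037  0.0016] z [-0.0047 -0.0003  0.0041]
rot [-0.0011  0.0083 -0.0005] shift [ 0.0007  0.0559 -0.0015] n 1.3
rot [-8.0000e-04 -3.1333e+00  1.7000e-03] shift [ 0.0007  0.0559 -0.0015] n 25.1
```

Call:
jog_arm([
  [[0, 0, 0], [0.0018, 0.02, -0.0015], 0],
  [[0, 0, 0], [0.0018, 0.04, -0.0015], 0],
  [[0, 0, 0], [0.0018, 0.053, -0.0015], 0],
  [[0, 0, 0], [0.0018, 0.055, -0.0015], 0],
  [[0, 0, 0], [0.0018, 0.055, -0.0015], 0],
  [[0, 0, 0], [0.0018, 0.055, -0.0015], 0],
  [[0, 0, 0], [0.0018, 0.055, -0.0015], 0.3],
  [[0, 0, 0], [0.0018, 0.055, -0.0015], 0.4],
  [[0, 0, 0], [0.0018, 0.055, -0.0015], 0.4],
  [[0, 0, 0], [0.0018, 0.055, -0.0015], 0.4],
])

```text
time: 34.8
eef_pos: [0.5049, -0.3363, 0.1137]
tcp_rot: [-0.694, 0.135, -0.135, 0.694]
contact_force: [-0.6, 0.6, 0.5]
opening: 0.402
```

Call:
jog_arm([
  [[0, 0, 0], [0, -0.03, 0], 0.4],
  [[0, 0, 0], [0, -0.06, 0], 0.4],
  [[0, 0, 0], [0, -0.1, 0], 0.4],
  [[0, 0, 0], [0, -0.14, 0], 0.4],
  [[0, 0, 0], [0, -0.14, 0], 0.4],
  [[0, 0, 0], [0, -0.14, 0], 0.4],
])

```text
time: 35.3
eef_pos: [0.5062, -0.3378, 0.2585]
tcp_rot: [0.696, -0.132, 0.138, -0.693]
contact_force: [0.3, 0.2, -0.9]
opening: 0.397
```

```bash
python3 - <<'E'
from h import *
for i in range(3):c=cam("wrist")
s=st();c=cam("wrist");crop(c,200,100,380,235,4,"w17.png")
comps(c,.005,.016,(.42,.66,-.17,.06),40,90)
go([.4725,-.1078,.12],np.radians(-48))
go([.4725,-.1078,.12],np.radians(132))
E
```

```text
t 35.45 p [ 0.5041 -0.3358  0.2519] op 0.405 F [-0.5  0.1 -0.6] 
R [[0.9269, -0.0012, 0.3752], [-0.3752, 0.0023, 0.9269], [-0.002, -1.0, 0.0017]] q [-7.550e-01  1.210e-01  1.731e+00  1.000e-03  1.292e+00 -1.942e+00]
302 [465.6  72.1] [ 0.4725 -0.1103  0.0087] ax -137.6 [0.0101 0.0298] rect [ 472.6 -109.1] [30.2 11.1] 43.1
210 [448.2 198.9] [ 0.5978 -0.1653  0.0152] ax -179.6 [0.0107 0.0378] rect [ 598.4 -164.1] [45.  11.7] 0.4
rot [ 1.7000e-03  2.0239e+00 -3.9000e-03] shift [-0.1143  0.1321  0.1992] n 16.2
rot [-0.0035 -1.1177 -0.0015] shift [-0.1143  0.1321  0.1992] n 8.9
rot [-0.0035 -1.1177 -0.0015] shift [-0.1143  0.1321  0.1992] n 8.9
rot [ 1.7000e-03  2.0239e+00 -3.9000e-03] shift [-0.1143  0.1321  0.1992] n 16.2
```

View pics/w17.png

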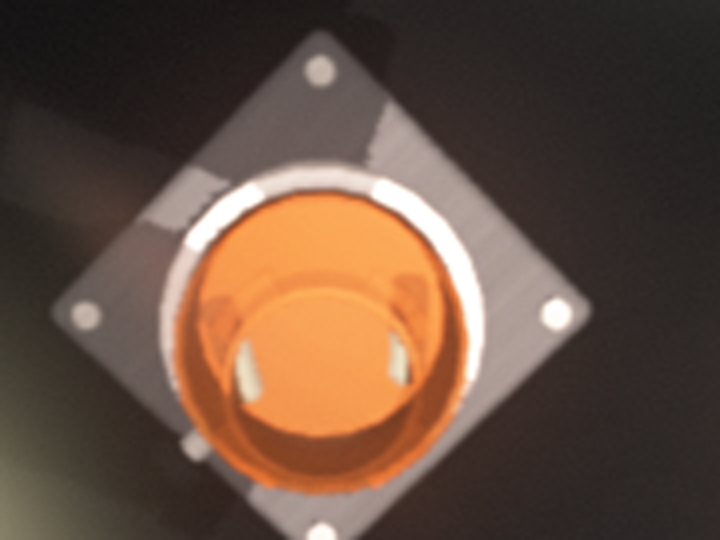

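Two bars are visible in the jar, at (245,370) and (398,358) in the crop. Now bar C with the jaw at -47°.

Call:
jog_arm([
  [[0, 0.12, 0], [-0.02, 0, 0.03], 0.4],
  [[0, 0.24, 0], [-0.04, 0, 0.06], 0.4],
  [[0, 0.36, 0], [-0.06, 0, 0.1], 0.4],
  [[0, 0.48, 0], [-0.08, 0, 0.14], 0.4],
  [[0, 0.6, 0], [-0.1, 0, 0.17], 0.4],
  [[0, 0.72, 0], [-0.114, 0.02, 0.199], 0.4],
  [[0, 0.84, 0], [-0.114, 0.04, 0.199], 0.4],
  [[0, 0.96, 0], [-0.114, 0.06, 0.199], 0.4],
  [[0, 1.08, 0], [-0.114, 0.08, 0.199], 0.4],
  [[0, 1.2, 0], [-0.114, 0.1, 0.199], 0.4],
])

```text
time: 36.33
eef_pos: [0.4716, -0.1072, 0.1495]
tcp_rot: [-0.495, 0.507, -0.502, 0.495]
contact_force: [0.0, -0.3, 0.6]
opening: 0.4
```

Call:
jog_arm([
  [[0, 0.12, 0], [0, 0.01, 0], 0.4],
  [[0, 0.24, 0], [0, 0.02, 0], 0.4],
  [[0, 0.36, 0], [0, 0.025, 0], 0.4],
  [[0, 0.48, 0], [0, 0.025, 0], 0.4],
  [[0, 0.6, 0], [0, 0.025, 0], 0.4],
  [[0, 0.72, 0], [0, 0.025, 0], 0.4],
  [[0, 0.8, 0], [0, 0.025, 0], 0.4],
  [[0, 0.8, 0], [0, 0.025, 0], 0.4],
  [[0, 0.8, 0], [0, 0.025, 0], 0.4],
])

```text
time: 37.08
eef_pos: [0.4705, -0.1067, 0.1231]
tcp_rot: [-0.262, 0.66, -0.655, 0.259]
contact_force: [0.5, -0.8, 0.3]
opening: 0.401
```

```bash
python3 - <<'E'
from h import *
for i in range(3):c=cam("wrist")
s=st();c=cam("wrist");cv2.imwrite("pics/w18.png",c["pixels"])
comps(c,.007,.016,(.42,.66,-.17,.06),40,90)
go([.4727,-.108,.0035],np.radians(-47))
E
```

```text
t 37.23 p [ 0.4711 -0.1069  0.1239] op 0.405 F [ 0.4 -0.5 -0.6] 
R [[-0.7295, -0.0058, 0.6839], [-0.6839, 0.0047, -0.7295], [0.001, -1.0, -0.0074]] q [-4.350e-01 -1.700e-02  2.124e+00  2.000e-03  1.042e+00  3.820e-01]
764 [457.9 136.5] [ 0.5971 -0.164   0.0139] ax -178.5 [0.0122 0.0387] rect [ 597.6 -163.9] [12.1 44.1] 90.0
439 [284. 204.] [ 0.4732 -0.1079  0.0091] ax -137.3 [0.0095 0.0288] rect [ 472.9 -108.3] [29.5  9.5] 43.1
rot [0.0071 0.0024 0.0009] shift [-0.0005  0.1206  0.0026] n 2.9
rot [ 1.4000e-03 -3.1392e+00 -1.1100e-02] shift [-0.0005  0.1206  0.0026] n 25.1
```

View pics/w18.png

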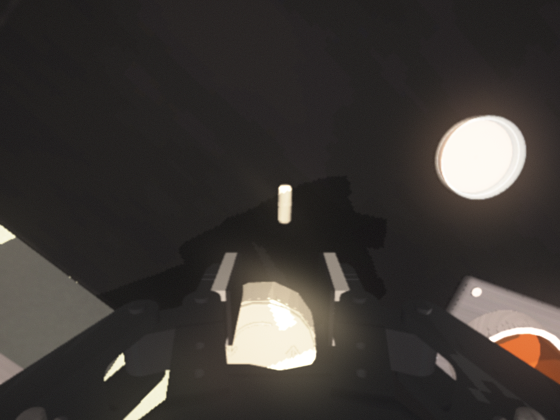

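Bar C is at (284,204), clear of the big cap behind the fingers. Grip.

Call:
jog_arm([
  [[0.007, 0, 0], [-0.0008, 0.04, 0.0026], 0.4],
  [[0.007, 0, 0], [-0.0008, 0.075, 0.0026], 0.4],
  [[0.007, 0, 0], [-0.0008, 0.1, 0.0026], 0.4],
  [[0.007, 0, 0], [-0.0008, 0.117, 0.0026], 0.4],
  [[0.007, 0, 0], [-0.0008, 0.1205, 0.0026], 0.4],
  [[0.007, 0, 0], [-0.0008, 0.1205, 0.0026], 0],
  [[0.007, 0, 0], [-0.0008, 0.1205, 0.0026], 0],
  [[0.007, 0, 0], [-0.0008, 0.1205, 0.0026], 0],
  [[0.007, 0, 0], [-0.0008, 0.1205, 0.0026], 0],
  [[0.007, 0, 0], [-0.0008, 0.1205, 0.0026], 0],
])

```text
time: 38.12
eef_pos: [0.4739, -0.1082, 0.0049]
tcp_rot: [0.26, -0.657, 0.658, -0.26]
contact_force: [-0.5, -0.3, 0.3]
opening: 0.099
```

Call:
jog_arm([
  [[0, 0, 0], [0, -0.03, 0], 0],
  [[0, 0, 0], [0, -0.06, 0], 0],
  [[0, 0, 0], [0, -0.1, 0], 0],
  [[0, 0, 0], [0, -0.14, 0], 0],
  [[0, 0, 0], [0, -0.165, 0], 0],
  [[0, 0, 0], [0, -0.165, 0], 0],
])

```text
time: 38.62
eef_pos: [0.4777, -0.1097, 0.1782]
tcp_rot: [0.256, -0.653, 0.662, -0.264]
contact_force: [0.7, 0.1, 0.3]
opening: 0.097
```

```bash
python3 - <<'E'
from h import *
for i in range(3):c=cam("wrist")
s=st();c=cam("wrist");crop(c,200,200,360,330,4,"w19.png");held(c)
go([.5036,-.3356,.165],np.radians(-47))
E
```

```text
t 38.77 p [ 0.4733 -0.1078  0.17  ] op 0.099 F [ 0.4  0.2 -0.1] 
R [[-0.7296, 0.0021, 0.6839], [-0.6839, -0.0018, -0.7296], [-0.0003, -1.0, 0.0028]] q [-4.330e-01 -7.900e-02  2.090e+00 -1.000e-03  1.128e+00  3.850e-01]
held tool-frame n 1376 x [-0.0147  0.0149] y [-0.0186 -0.006  -0.0005] z [-0.0042  0.0001  0.0045]
rot [-0.0006  0.0026  0.0006] shift [0.1335 0.004  0.1875] n 5.5
rot [ 1.000e-03 -3.139e+00  9.000e-04] shift [0.1335 0.004  0.1875] n 25.1
```

View pics/w19.png

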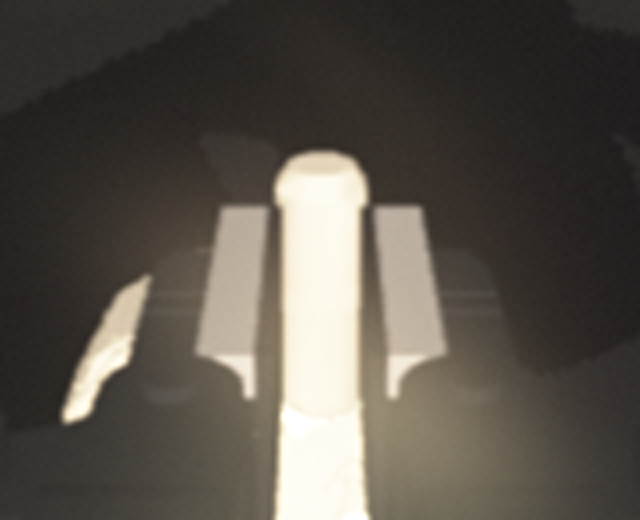

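Bar C is held and centred. Carry it.

Call:
jog_arm([
  [[0, 0, 0], [0.022, 0, 0.031], 0],
  [[0, 0, 0], [0.044, 0, 0.062], 0],
  [[0, 0, 0], [0.066, 0, 0.093], 0],
  [[0, 0, 0], [0.088, 0, 0.124], 0],
  [[0, 0, 0], [0.11, 0, 0.155], 0],
  [[0, 0, 0], [0.1335, 0, 0.1875], 0],
  [[0, 0, 0], [0.1335, 0, 0.1875], 0],
  [[0, 0, 0], [0.1335, 0, 0.1875], 0],
  [[0, 0, 0], [0.1335, 0, 0.1875], 0],
])

```text
time: 39.57
eef_pos: [0.5025, -0.3346, 0.1665]
tcp_rot: [-0.261, 0.659, -0.656, 0.259]
contact_force: [-0.3, 0.7, 0.1]
opening: 0.1
```

```bash
python3 - <<'E'
from h import *
for i in range(5):c=cam("wrist")
s=st();c=cam("wrist");held(c);cv2.imwrite("pics/w20.png",c["pixels"])
go([.5036,-.3356,.112],np.radians(-47))
E
```

```text
t 39.82 p [ 0.5036 -0.3343  0.1689] op 0.102 F [ 0.4  0.4 -0.5] 
R [[-0.7285, -0.0003, 0.685], [-0.685, -0.0005, -0.7285], [0.0006, -1.0, 0.0001]] q [-7.530e-01  1.910e-01  1.809e+00 -1.000e-03  1.141e+00  6.300e-02]
held tool-frame n 1398 x [-0.0145  0.0151] y [-0.0187 -0.0045  0.001 ] z [-0.0047 -0.0003  0.0041]
rot [-0.0006  0.004   0.0006] shift [0.0008 0.0571 0.0007] n 1.4
rot [ 9.0000e-04 -3.1376e+00  9.0000e-04] shift [0.0008 0.0571 0.0007] n 25.1
```

Call:
jog_arm([
  [[0, 0, 0], [0.0008, 0.02, 0.0007], 0],
  [[0, 0, 0], [0.0008, 0.04, 0.0007], 0],
  [[0, 0, 0], [0.0008, 0.053, 0.0007], 0],
  [[0, 0, 0], [0.0008, 0.056, 0.0007], 0],
  [[0, 0, 0], [0.0008, 0.056, 0.0007], 0],
  [[0, 0, 0], [0.0008, 0.056, 0.0007], 0],
  [[0, 0, 0], [0.0008, 0.056, 0.0007], 0.3],
  [[0, 0, 0], [0.0008, 0.056, 0.0007], 0.4],
  [[0, 0, 0], [0.0008, 0.056, 0.0007], 0.4],
  [[0, 0, 0], [0.0008, 0.056, 0.0007], 0.4],
])

```text
time: 40.7
eef_pos: [0.5039, -0.3359, 0.1139]
tcp_rot: [0.26, -0.657, 0.658, -0.261]
contact_force: [-0.0, -0.1, 0.5]
opening: 0.399
```

Call:
jog_arm([
  [[0, 0, 0], [0, -0.03, 0], 0.4],
  [[0, 0, 0], [0, -0.06, 0], 0.4],
  [[0, 0, 0], [0, -0.1, 0], 0.4],
  [[0, 0, 0], [0, -0.14, 0], 0.4],
  [[0, 0, 0], [0, -0.14, 0], 0.4],
  [[0, 0, 0], [0, -0.14, 0], 0.4],
])

```text
time: 41.2
eef_pos: [0.5052, -0.337, 0.2586]
tcp_rot: [0.259, -0.654, 0.661, -0.262]
contact_force: [-0.5, 1.0, -0.4]
opening: 0.398
```

```bash
python3 - <<'E'
from h import *
for i in range(3):c=cam("wrist")
s=st();c=cam("wrist");crop(c,200,100,380,235,4,"w21.png")
d=cam("scene");crop(d,200,180,420,330,3,"sc4.png")
d=cam("side");crop(d,190,150,350,300,4,"sd4.png")
go([.5299,.1058,.15],np.radians(38.1))
E
```

```text
t 41.35 p [ 0.5031 -0.335   0.2521] op 0.395 F [-0.5 -0.4 -0.7] 
R [[-0.7287, -0.0013, 0.6849], [-0.6849, 0.0003, -0.7287], [0.0007, -1.0, -0.0011]] q [-7.550e-01  1.180e-01  1.735e+00 -1.000e-03  1.290e+00  6.200e-02]
rot [ 2.1000e-03 -1.4814e+00 -8.0000e-04] shift [-0.3215  0.102  -0.3027] n 11.9
rot [9.0000e-04 1.6602e+00 2.1000e-03] shift [-0.3215  0.102  -0.3027] n 13.3
```

View pics/w21.png

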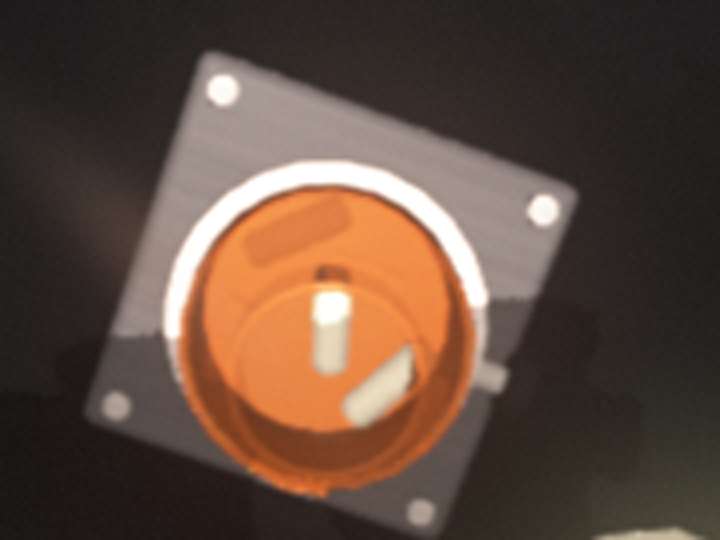

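View pics/sd4.png

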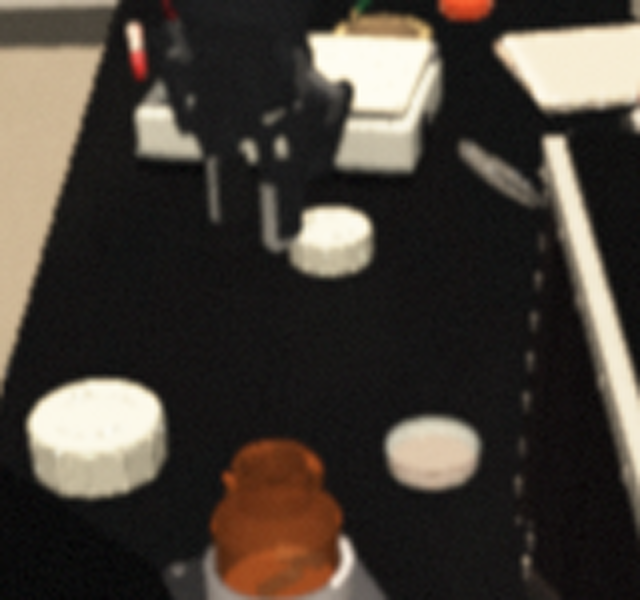

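View pics/sc4.png

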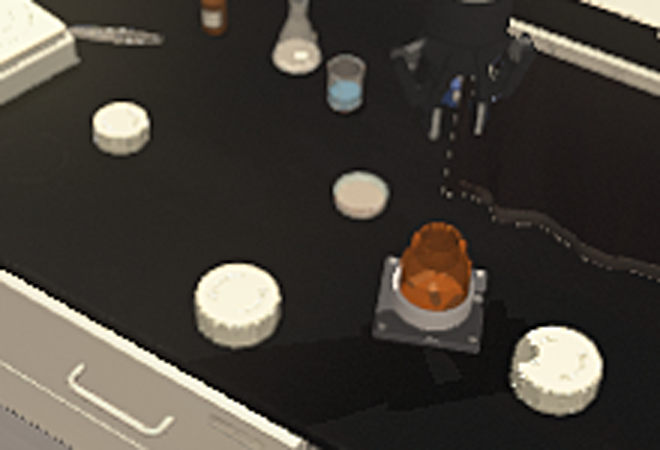

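The jar now holds three bars: two bright ones at (335,330) and (380,385), and one seen dark through the amber wall at (300,230). The worktop is clear of bars in both fixed views. Next I'll fetch the cap.

Call:
jog_arm([
  [[0, -0.12, 0], [-0.02, 0, -0.02], 1],
  [[0, -0.24, 0], [-0.05, 0, -0.047], 1],
  [[0, -0.36, 0], [-0.08, 0, -0.075], 1],
  [[0, -0.48, 0], [-0.11, 0, -0.103], 1],
  [[0, -0.6, 0], [-0.14, 0, -0.131], 1],
  [[0, -0.72, 0], [-0.17, 0, -0.159], 1],
  [[0, -0.84, 0], [-0.2, 0, -0.187], 1],
  [[0, -0.96, 0], [-0.23, 0, -0.215], 1],
  [[0, -1.08, 0], [-0.26, 0, -0.244], 1],
  [[0, -1.2, 0], [-0.29, 0, -0.272], 1],
])

```text
time: 42.33
eef_pos: [0.5273, 0.0638, 0.2509]
tcp_rot: [0.588, -0.395, 0.393, -0.587]
contact_force: [1.0, -0.6, 0.3]
opening: 1.0
```

```bash
python3 - <<'E'
from h import *
st()
go([.5299,.1058,.17],np.radians(38.1))
E
```

```text
t 42.33 p [0.5273 0.0638 0.2509] op 1.0 F [ 1.  -0.6  0.3] 
R [[0.3797, -0.0036, 0.9251], [-0.9251, 0.0011, 0.3797], [-0.0023, -1.0, -0.0029]] q [-7.100e-02 -4.700e-02  1.906e+00  1.000e-03  1.286e+00 -4.610e-01]
rot [ 0.0026 -0.2755 -0.0027] shift [-0.0376  0.0809  0.0186] n 2.2
rot [0.0039 2.8661 0.0037] shift [-0.0376  0.0809  0.0186] n 22.9
```

Call:
jog_arm([
  [[0, -0.12, 0], [-0.02, 0, 0.01], 1],
  [[0, -0.24, -0.003], [-0.0376, 0.02, 0.0186], 1],
  [[0.0026, -0.2755, -0.003], [-0.0376, 0.05, 0.0186], 1],
  [[0.0026, -0.2755, -0.003], [-0.0376, 0.081, 0.0186], 1],
  [[0.0026, -0.2755, -0.003], [-0.0376, 0.081, 0.0186], 1],
  [[0.0026, -0.2755, -0.003], [-0.0376, 0.081, 0.0186], 1],
])

```text
time: 42.83
eef_pos: [0.5281, 0.1058, 0.1673]
tcp_rot: [0.637, -0.311, 0.307, -0.635]
contact_force: [0.0, 0.5, 0.2]
opening: 1.001
```

```bash
python3 - <<'E'
from h import *
for i in range(5):c=cam("wrist")
s=st();c=cam("wrist");cv2.imwrite("pics/w22.png",c["pixels"])
capfit(c,.021,.03,(.45,.6,.03,.18))
go([.5299,.1058,.0085],np.radians(38.1))
E
```

```text
t 43.08 p [0.5314 0.1055 0.1723] op 0.993 F [-0.1  0.9  0.7] 
R [[0.6165, 0.0043, 0.7873], [-0.7873, -0.0002, 0.6165], [0.0028, -1.0, 0.0033]] q [ 0.009  0.048  1.96  -0.     1.129 -0.656]
cap n 4180 z 0.0258 circ 529.8 105.7 33.0 ctr [529.9 105.8] flat ang 8 w 64.3 65.5
tilt [ 0.0011 -0.0059]
rot [-0.003  -0.0007  0.0026] shift [-0.0015  0.1635 -0.0013] n 3.9
rot [-0.004   3.1409 -0.0047] shift [-0.0015  0.1635 -0.0013] n 25.1
```

View pics/w22.png

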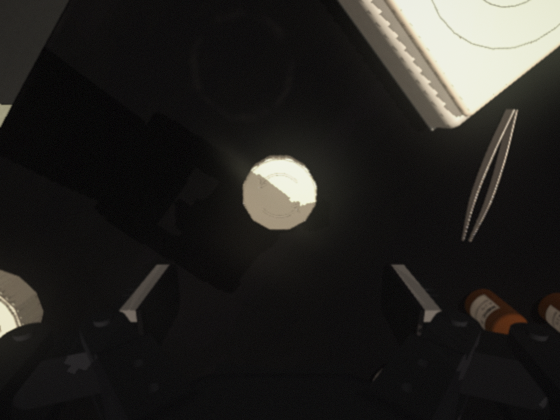

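The cap is centred at (280,193), flats at 8° and jaw 38°. Grip at the same depth as before.

Call:
jog_arm([
  [[0, 0, 0], [-0.0015, 0.04, -0.0013], 1],
  [[-0.002, 0, 0.0026], [-0.0015, 0.08, -0.0013], 1],
  [[-0.003, 0, 0.0026], [-0.0015, 0.12, -0.0013], 1],
  [[-0.003, 0, 0.0026], [-0.0015, 0.15, -0.0013], 1],
  [[-0.003, 0, 0.0026], [-0.0015, 0.163, -0.0013], 1],
  [[-0.003, 0, 0.0026], [-0.0015, 0.165, -0.0013], 1],
  [[-0.003, 0, 0.0026], [-0.0015, 0.165, -0.0013], 1],
  [[-0.003, 0, 0.0026], [-0.0015, 0.165, -0.0013], 0.6],
  [[-0.003, 0, 0.0026], [-0.0015, 0.165, -0.0013], 0.6],
  [[-0.003, 0, 0.0026], [-0.0015, 0.165, -0.0013], 0.6],
], force=60)

```text
time: 43.97
eef_pos: [0.5328, 0.1059, 0.0105]
tcp_rot: [-0.635, 0.308, -0.312, 0.637]
contact_force: [-0.4, -0.0, 5.5]
opening: 0.727
```

Call:
jog_arm([
  [[0, 0, 0], [0, 0, 0], 0.6],
  [[0, 0, 0], [0, 0, 0], 0.6],
  [[0, 0, 0], [0, 0, 0], 0.6],
])

```text
time: 44.22
eef_pos: [0.5333, 0.1059, 0.0113]
tcp_rot: [-0.635, 0.307, -0.312, 0.637]
contact_force: [-0.9, 0.5, 0.3]
opening: 0.725
```

```bash
python3 - <<'E'
from h import *
st()
E
```

```text
t 44.22 p [0.5333 0.1059 0.0113] op 0.725 F [-0.9  0.5  0.3] 
R [[0.6167, 0.0079, 0.7872], [-0.7872, 0.0, 0.6167], [0.0048, -1.0, 0.0062]] q [ 0.009  0.29   2.029 -0.     0.815 -0.655]
```

Call:
jog_arm([
  [[0, 0, 0], [0, -0.02, 0], 0.6],
  [[0, 0, 0.004], [0, -0.05, 0], 0.6],
  [[-0.004, 0, 0.004], [0, -0.09, 0], 0.6],
  [[-0.006, 0, 0.005], [0, -0.13, 0], 0.6],
  [[-0.006, 0, 0.005], [0, -0.17, 0], 0.6],
  [[-0.006, 0, 0.005], [0, -0.2, 0], 0.6],
  [[-0.006, 0, 0.005], [0, -0.2, 0], 0.6],
  [[-0.006, 0, 0.005], [0, -0.2, 0], 0.6],
])

```text
time: 44.88
eef_pos: [0.5329, 0.106, 0.2139]
tcp_rot: [-0.635, 0.308, -0.311, 0.637]
contact_force: [-0.0, 0.3, -1.3]
opening: 0.723
```

```bash
cat >> h.py <<'E'
def capheld(c):
    s=ctrl.get_state();z0=s["eef_pos"][2]
    Rm=R.from_quat(s["tcp_rot"]).as_matrix();P,uv=cloud(c);q=(P-s["eef_pos"])@Rm
    m=(abs(q[:,0])<.04)&(abs(q[:,2])<.0335)&(q[:,1]>-.035)&(q[:,1]<.0)
    ytop=np.percentile(q[m&(np.hypot(q[:,0],q[:,2])<.02),1],50)
    t=q[m&(abs(q[:,1]-ytop)<.002)]
    h=cv2.convexHull((t[:,[0,2]]*1000).astype(np.float32)).reshape(-1,2)
    (x,z),r=cv2.minEnclosingCircle(h)
    w=[(np.ptp(h@[np.cos(np.radians(a)),np.sin(np.radians(a))])) for a in range(0,180)]
    f=[np.mean([w[(a+30*k)%180] for k in range(6)]) for a in range(30)]
    ext=[(h@[np.cos(np.radians(a)),np.sin(np.radians(a))]) for a in range(int(np.argmin(f)),180,30)]
    A=[[np.cos(np.radians(a)),np.sin(np.radians(a))] for a in range(int(np.argmin(f)),180,30)]
    ctr=np.linalg.lstsq(np.array(A),np.array([(e.max()+e.min())/2 for e in ext]),rcond=None)[0]
    n=np.linalg.lstsq(np.c_[t[:,0],t[:,2],np.ones(len(t))],t[:,1],rcond=None)[0]
    print("capheld: n",len(t),"top y",ytop.round(4),"circ",round(x,1),round(z,1),round(r,1),"ctr(x,z)mm",ctr.round(1),"flat",int(np.argmin(f)),"ext x",np.ptp(h[:,0]),"tilt",n[:2].round(4))
E
python3 - <<'E'
from h import *
for i in range(4):c=cam("wrist")
s=st();c=cam("wrist");cv2.imwrite("pics/w23.png",c["pixels"]);capheld(c)
go([.5036,-.3356,.20],np.radians(38.1))
E
```

```text
t 45.08 p [0.5303 0.1059 0.2086] op 0.726 F [ 0.1  0.1 -0.7] 
R [[0.6166, -0.0047, 0.7872], [-0.7872, 0.0002, 0.6167], [-0.0031, -1.0, -0.0036]] q [ 0.009  0.013  1.926  0.     1.207 -0.655]
capheld: n 16609 top y -0.0153 circ -3.4 -0.1 34.4 ctr(x,z)mm [-1.7 -0.2] flat 1 ext x 64.0709 tilt [0.0013 0.0044]
rot [ 0.0034 -0.0005 -0.003 ] shift [ 0.331   0.0087 -0.2933] n 10.6
rot [0.0047 3.1411 0.0054] shift [ 0.331   0.0087 -0.2933] n 25.1
```

View pics/w23.png

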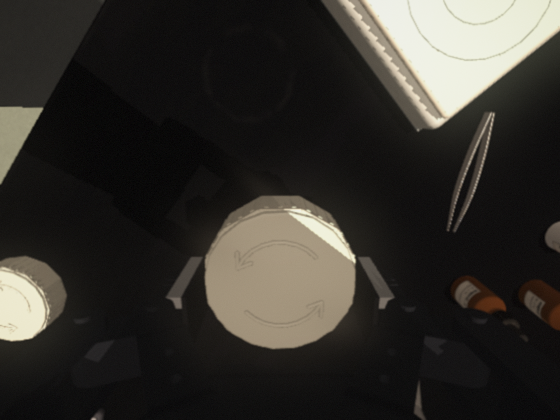

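```bash
python3 - <<'E'
from h import *
s=st();c=cam("wrist")
z0=s["eef_pos"]; Rm=R.from_quat(s["tcp_rot"]).as_matrix();P,uv=cloud(c);q=(P-s["eef_pos"])@Rm
m=(abs(q[:,0])<.045)&(abs(q[:,2])<.04)&(q[:,1]>-.0165)&(q[:,1]<-.0145)
t=q[m]*1000
for a in range(0,180,15):
    p=t[:,[0,2]]@[np.cos(np.radians(a)),np.sin(np.radians(a))]
    print(a,p.min().round(1),p.max().round(1),((p.min()+p.max())/2).round(1))
E
```

```text
t 45.13 p [0.5304 0.1059 0.2087] op 0.721 F [-0.1 -0.5 -1.1] 
R [[0.6166, -0.0046, 0.7872], [-0.7872, 0.0002, 0.6166], [-0.003, -1.0, -0.0034]] q [ 0.009  0.013  1.926  0.     1.207 -0.655]
0 -32.7 30.1 -1.3
15 -32.9 29.9 -1.5
30 -32.8 29.9 -1.5
45 -34.8 29.7 -2.6
60 -38.5 31.6 -3.4
75 -39.5 36.5 -1.5
90 -37.8 39.7 1.0
105 -33.6 40.3 3.4
120 -32.7 38.2 2.7
135 -30.7 34.0 1.7
150 -30.4 32.1 0.9
165 -30.3 32.4 1.1
```

```bash
python3 - <<'E'
from h import *
go([.5048,-.3363,.2],np.radians(38.1))
E
```

```text
rot [ 0.0029 -0.0005 -0.0026] shift [ 0.3322  0.009  -0.293 ] n 10.6
rot [0.0041 3.141  0.0046] shift [ 0.3322  0.009  -0.293 ] n 25.1
```

Call:
jog_arm([
  [[0, 0, 0], [0.015, 0, -0.013], 0.6],
  [[0, 0, 0], [0.044, 0, -0.039], 0.6],
  [[0, 0, 0], [0.074, 0, -0.065], 0.6],
  [[0, 0, 0], [0.104, 0, -0.092], 0.6],
  [[0, 0, 0], [0.134, 0, -0.118], 0.6],
  [[0, 0, 0], [0.164, 0, -0.145], 0.6],
  [[0, 0, 0], [0.194, 0, -0.171], 0.6],
  [[0, 0, 0], [0.224, 0, -0.198], 0.6],
  [[0, 0, 0], [0.254, 0, -0.224], 0.6],
  [[0, 0, 0], [0.28, 0, -0.247], 0.6],
])

```text
time: 46.02
eef_pos: [0.5079, -0.2692, 0.2078]
tcp_rot: [0.636, -0.312, 0.308, -0.635]
contact_force: [-0.0, 0.9, -0.4]
opening: 0.721
```

```bash
python3 - <<'E'
from h import *
for i in range(4):c=cam("wrist")
st()
go([.5048,-.3363,.15],np.radians(38.1))
E
```

```text
t 46.22 p [ 0.5082 -0.2674  0.2076] op 0.719 F [ 1.5 -0.2 -0.5] 
R [[0.6148, -0.0059, 0.7886], [-0.7886, 0.0023, 0.6148], [-0.0054, -1.0, -0.0032]] q [-0.66   0.09   1.848 -0.002  1.21  -1.322]
rot [ 0.0032 -0.0028 -0.0054] shift [ 0.0526  0.0575 -0.0449] n 2.2
rot [0.0085 3.1388 0.005 ] shift [ 0.0526  0.0575 -0.0449] n 25.1
```

Call:
jog_arm([
  [[0.002, 0, -0.002], [0.02, 0, -0.017], 0.6],
  [[0.003, -0.003, -0.005], [0.04, 0.01, -0.034], 0.6],
  [[0.003, -0.003, -0.005], [0.0526, 0.025, -0.0449], 0.6],
  [[0.003, -0.003, -0.005], [0.0526, 0.045, -0.0449], 0.6],
  [[0.003, -0.003, -0.005], [0.0526, 0.0575, -0.0449], 0.6],
  [[0.003, -0.003, -0.005], [0.0526, 0.0575, -0.0449], 0.6],
  [[0.003, -0.003, -0.005], [0.0526, 0.0575, -0.0449], 0.6],
  [[0.003, -0.003, -0.005], [0.0526, 0.0575, -0.0449], 0.6],
])

```text
time: 46.88
eef_pos: [0.5055, -0.3355, 0.1508]
tcp_rot: [0.636, -0.309, 0.309, -0.636]
contact_force: [-0.8, -1.4, 0.1]
opening: 0.728
```

```bash
python3 - <<'E'
from h import *
for i in range(4):c=cam("wrist")
s=st();c=cam("wrist");cv2.imwrite("pics/w24.png",c["pixels"])
z0=s["eef_pos"]; Rm=R.from_quat(s["tcp_rot"]).as_matrix();P,uv=cloud(c);q=(P-s["eef_pos"])@Rm
m=(abs(q[:,0])<.045)&(abs(q[:,2])<.033)&(q[:,1]>-.0165)&(q[:,1]<-.0140)
t=q[m]*1000
for a in (0,30,150):
    p=t[:,[0,2]]@[np.cos(np.radians(a)),np.sin(np.radians(a))];print(a,p.min().round(1),p.max().round(1),((p.min()+p.max())/2).round(1))
comps(c,.008,.0145,(.43,.58,-.41,-.26),300)
go([.5048,-.3363,.1025],np.radians(38.1))
E
```

```text
t 47.08 p [ 0.5055 -0.3364  0.1514] op 0.723 F [-0.1 -0.1 -0.2] 
R [[0.6177, 0.0013, 0.7864], [-0.7864, -0.0014, 0.6177], [0.0019, -1.0, 0.0002]] q [-0.754  0.215  1.816 -0.     1.109 -1.42 ]
0 -32.8 30.5 -1.2
30 -33.1 30.3 -1.4
150 -30.7 33.0 1.2
5671 [277.7 161.4] [ 0.4845 -0.3136  0.0116] ax 45.1 [0.0836 0.1429] rect [ 503.1 -335. ] [111.7 110.7] 23.2
rot [-0.0001  0.0007  0.0016] shift [-0.0005  0.0487 -0.0003] n 1.2
rot [ 2.5000e-03 -3.1409e+00  1.0000e-04] shift [-0.0005  0.0487 -0.0003] n 25.1
```

View pics/w24.png

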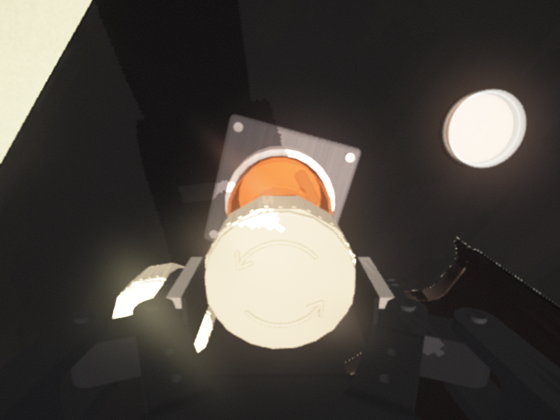

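The cap is held square over the jar and within 1 mm. Descend with a small correction.

Call:
jog_arm([
  [[0, 0, 0.0016], [-0.0008, 0.01, -0.0007], 0.6],
  [[0, 0, 0.0016], [-0.0008, 0.02, -0.0007], 0.6],
  [[0, 0, 0.0016], [-0.0008, 0.03, -0.0007], 0.6],
  [[0, 0, 0.0016], [-0.0008, 0.038, -0.0007], 0.6],
  [[0, 0, 0.0016], [-0.0008, 0.043, -0.0007], 0.6],
  [[0, 0, 0.0016], [-0.0008, 0.046, -0.0007], 0.6],
  [[0, 0, 0.0016], [-0.0008, 0.048, -0.0007], 0.6],
  [[0, 0, 0.0016], [-0.0008, 0.049, -0.0007], 0.6],
  [[0, 0, 0.0016], [-0.0008, 0.049, -0.0007], 0.6],
])

```text
time: 47.88
eef_pos: [0.5043, -0.3363, 0.1021]
tcp_rot: [-0.636, 0.309, -0.309, 0.636]
contact_force: [0.4, 0.6, -0.4]
opening: 0.725
```

```bash
python3 - <<'E'
from h import *
s=st();print(s["wrist_torque"]);
ctrl.read_camera("wrist");s=st()
E
```

```text
t 47.88 p [ 0.5043 -0.3363  0.1021] op 0.725 F [ 0.4  0.6 -0.4] 
R [[0.6176, -0.0001, 0.7865], [-0.7865, 0.0001, 0.6176], [-0.0002, -1.0, 0.0]] q [-0.755  0.273  1.845  0.     1.024 -1.421]
[-0.0315424  -0.01691423 -0.04353459]
t 47.93 p [ 0.5044 -0.3364  0.1024] op 0.725 F [-0.6 -0.4 -0.8] 
R [[0.6176, 0.0003, 0.7865], [-0.7865, -0.0002, 0.6176], [0.0003, -1.0, 0.0001]] q [-0.755  0.273  1.844  0.     1.024 -1.421]
```

Call:
jog_arm([
  [[0, 0, 0], [0, 0.002, 0], 0.6],
  [[0, 0, 0], [0, 0.004, 0], 0.6],
  [[0, 0, 0], [0, 0.006, 0], 0.6],
  [[0, 0, 0], [0, 0.006, 0], 0.6],
  [[0, 0, 0], [0, 0.006, 0], 0.6],
])

```text
time: 48.35
eef_pos: [0.5049, -0.3368, 0.0986]
tcp_rot: [0.636, -0.309, 0.31, -0.636]
contact_force: [-2.3, 2.1, 7.6]
opening: 0.723
```

```bash
python3 - <<'E'
from h import *
s=st();ctrl.read_camera("wrist");s=st();c=cam("wrist");capheld(c)
E
```

```text
t 48.35 p [ 0.5049 -0.3368  0.0986] op 0.723 F [-2.3  2.1  7.6] 
R [[0.6176, 0.0008, 0.7865], [-0.7865, -0.0008, 0.6176], [0.0012, -1.0, 0.0002]] q [-0.755  0.279  1.845 -0.     1.016 -1.421]
t 48.4 p [ 0.5049 -0.3368  0.0986] op 0.724 F [-3.6  2.5  7.3] 
R [[0.6177, 0.0009, 0.7864], [-0.7864, -0.0009, 0.6177], [0.0012, -1.0, 0.0002]] q [-0.755  0.279  1.845 -0.     1.016 -1.421]
capheld: n 16614 top y -0.0154 circ -2.8 -0.1 34.4 ctr(x,z)mm [-1.6 -0.5] flat 24 ext x 63.8256 tilt [0.0004 0.0036]
```

Call:
jog_arm([
  [[0, 0, 0], [-0.001, 0.003, -0.0002], 0.6],
  [[0, 0, 0], [-0.001, 0.0045, -0.0002], 0.6],
  [[0, 0, 0], [-0.001, 0.0046, -0.0002], 0.6],
  [[0, 0, 0], [-0.001, 0.0046, -0.0002], 0.6],
])

```text
time: 48.78
eef_pos: [0.5049, -0.3369, 0.0969]
tcp_rot: [0.636, -0.308, 0.31, -0.636]
contact_force: [-3.9, 1.8, 9.8]
opening: 0.728
```

```bash
python3 - <<'E'
from h import *
s=st();ctrl.read_camera("wrist");s=st()
E
```

```text
t 48.78 p [ 0.5049 -0.3369  0.0969] op 0.728 F [-3.9  1.8  9.8] 
R [[0.6177, 0.0024, 0.7864], [-0.7864, -0.0023, 0.6177], [0.0032, -1.0, 0.0005]] q [-0.755  0.28   1.847 -0.     1.011 -1.421]
t 48.83 p [ 0.5049 -0.3369  0.097 ] op 0.729 F [-3.8  2.2  8.7] 
R [[0.6177, 0.0024, 0.7864], [-0.7864, -0.0024, 0.6178], [0.0034, -1.0, 0.0004]] q [-0.755  0.28   1.847 -0.     1.011 -1.421]
```

Call:
jog_arm([
  [[0, 0.04, 0], [-0.001, 0.0033, -0.0005], 0.6],
  [[0, 0.12, 0], [-0.001, 0.0034, -0.0005], 0.6],
  [[0, 0.21, 0], [-0.001, 0.0034, -0.0005], 0.6],
  [[0, 0.3, 0], [-0.001, 0.0034, -0.0005], 0.6],
  [[0, 0.39, 0], [-0.001, 0.0034, -0.0005], 0.6],
  [[0, 0.48, 0], [-0.001, 0.0034, -0.0005], 0.6],
  [[0, 0.57, 0], [-0.001, 0.0034, -0.0005], 0.6],
  [[0, 0.66, 0], [-0.001, 0.0034, -0.0005], 0.6],
  [[0, 0.74, 0], [-0.001, 0.0034, -0.0005], 0.6],
  [[0, 0.8, 0], [-0.001, 0.0034, -0.0005], 0.6],
])

```text
time: 49.67
eef_pos: [0.5048, -0.3373, 0.0969]
tcp_rot: [0.465, -0.531, 0.535, -0.465]
contact_force: [-3.1, 3.7, 10.5]
opening: 0.725
```

```bash
python3 - <<'E'
from h import *
s=st();print(s["wrist_torque"]);ctrl.read_camera("wrist");s=st();print(s["wrist_torque"])
go([.5045,-.3365,.097],np.radians(-6.9))
E
```

```text
t 49.67 p [ 0.5048 -0.3373  0.0969] op 0.725 F [-3.1  3.7 10.5] 
R [[-0.136, 0.0039, 0.9907], [-0.9907, -0.0046, -0.136], [0.004, -1.0, 0.0045]] q [-7.560e-01  2.790e-01  1.848e+00 -1.000e-03  1.008e+00 -6.190e-01]
[0.6746429  0.54154609 0.2762848 ]
t 49.72 p [ 0.5048 -0.3373  0.0969] op 0.723 F [-3.1  2.4  9.6] 
R [[-0.1375, 0.0038, 0.9905], [-0.9905, -0.0045, -0.1375], [0.0039, -1.0, 0.0044]] q [-7.560e-01  2.790e-01  1.848e+00 -1.000e-03  1.008e+00 -6.170e-01]
[0.43067432 0.58770572 0.10948744]
rot [-0.0044 -0.0175  0.0039] shift [-0.0007 -0.0001 -0.0004] n 0.1
rot [-0.0062  3.124  -0.0068] shift [-0.0007 -0.0001 -0.0004] n 25.0
```

Call:
jog_arm([
  [[0, 0.03, 0], [-0.0005, 0.0033, -0.0005], 0.6],
  [[0, 0.05, 0], [-0.0005, 0.0033, -0.0005], 0.6],
  [[0, 0.06, 0], [-0.0005, 0.0033, -0.0005], 0.6],
  [[0, 0.06, 0], [-0.0005, 0.0033, -0.0005], 0.6],
])

```text
time: 50.05
eef_pos: [0.5044, -0.3369, 0.0968]
tcp_rot: [0.451, -0.543, 0.547, -0.449]
contact_force: [-5.7, 4.4, 12.5]
opening: 0.724
```

```bash
python3 - <<'E'
from h import *
s=st();print(s["wrist_torque"]);ctrl.read_camera("wrist");s=st();print(s["wrist_torque"])
go([.5045,-.3365,.097],np.radians(-6.9))
E
```

```text
t 50.05 p [ 0.5044 -0.3369  0.0968] op 0.724 F [-5.7  4.4 12.5] 
R [[-0.1898, 0.0017, 0.9818], [-0.9818, -0.0059, -0.1898], [0.0054, -1.0, 0.0028]] q [-0.755  0.279  1.849 -0.004  1.008 -0.562]
[0.79039613 0.84635829 1.1272803 ]
t 50.1 p [ 0.5044 -0.3369  0.0967] op 0.728 F [-5.5  3.1 12.3] 
R [[-0.1896, 0.0017, 0.9819], [-0.9818, -0.0058, -0.1896], [0.0054, -1.0, 0.0027]] q [-0.755  0.279  1.849 -0.004  1.009 -0.562]
[0.73190021 0.89311973 1.1795148 ]
rot [-0.0025 -0.0703  0.0055] shift [-0.0004 -0.0003  0.    ] n 0.6
rot [-0.0085  3.0712 -0.0039] shift [-0.0004 -0.0003  0.    ] n 24.6
```

The end stop is felt (1.15 N m). Ease the torque, let it spring up, then release.

Call:
jog_arm([
  [[0, -0.02, 0], [0, 0.0015, 0], 0.6],
  [[0, -0.04, 0], [0, -0.001, 0], 0.6],
  [[0, -0.04, 0], [0, -0.003, 0], 0.6],
  [[0, -0.04, 0], [0, -0.004, 0], 0.6],
  [[0, -0.04, 0], [0, -0.004, 0], 0.6],
  [[0, -0.04, 0], [0, -0.004, 0], 0.6],
])

```text
time: 50.6
eef_pos: [0.5045, -0.3368, 0.1006]
tcp_rot: [0.462, -0.534, 0.538, -0.46]
contact_force: [-0.5, 0.7, -1.4]
opening: 0.722
```

```bash
python3 - <<'E'
from h import *
s=st();print(s["wrist_torque"])
E
```

```text
t 50.6 p [ 0.5045 -0.3368  0.1006] op 0.722 F [-0.5  0.7 -1.4] 
R [[-0.15, 0.002, 0.9887], [-0.9887, -0.0059, -0.1499], [0.0055, -1.0, 0.0028]] q [-0.755  0.274  1.847 -0.003  1.015 -0.602]
[ 0.06041362 -0.18101116  0.18514876]
```

Call:
jog_arm([
  [[0, 0, 0], [0, 0, 0], 1],
  [[0, 0, 0], [0, 0, 0], 1],
  [[0, 0, 0], [0, 0, 0], 1],
  [[0, 0, 0], [0, 0, 0], 1],
  [[0, 0, 0], [0, -0.02, 0], 1],
  [[0, 0, 0], [0, -0.05, 0], 1],
  [[0, 0, 0], [0, -0.09, 0], 1],
  [[0, 0, 0], [0, -0.13, 0], 1],
  [[0, 0, 0], [0, -0.15, 0], 1],
  [[0, 0, 0], [0, -0.15, 0], 1],
])

```text
time: 51.43
eef_pos: [0.5067, -0.3382, 0.259]
tcp_rot: [0.461, -0.529, 0.543, -0.461]
contact_force: [1.1, -0.3, 0.6]
opening: 0.999
```

```bash
python3 - <<'E'
from h import *
for i in range(5):c=cam("wrist")
s=st();c=cam("wrist");cv2.imwrite("pics/w25.png",c["pixels"])
capfit(c,.111,.121,(.43,.58,-.42,-.25))
comps(c,.006,.0145,(.43,.58,-.41,-.26),300)
d=cam("scene");cv2.imwrite("pics/sc5.png",cv2.resize(d["pixels"][165:330,140:420],None,fx=2.8,fy=2.8))
d=cam("side");cv2.imwrite("pics/sd5.png",cv2.resize(d["pixels"][150:350,190:350],None,fx=3,fy=3))
E
```

```text
t 51.68 p [ 0.5034 -0.3352  0.2481] op 1.006 F [-0.9 -0.7 -0.5] 
R [[-0.15, -0.0011, 0.9887], [-0.9887, -0.003, -0.15], [0.0032, -1.0, -0.0006]] q [-0.754  0.12   1.739 -0.003  1.281 -0.602]
cap n 4561 z 0.1158 circ 503.7 -335.9 32.9 ctr [ 503.8 -335.6] flat ang 22 w 64.3 65.5
tilt [-0.0022 -0.0057]
3578 [281.5 155.3] [ 0.5081 -0.3117  0.0116] ax 165.6 [0.0931 0.1485] rect [ 503.3 -335.4] [112.2 112.1] 23.2
```

View pics/w25.png

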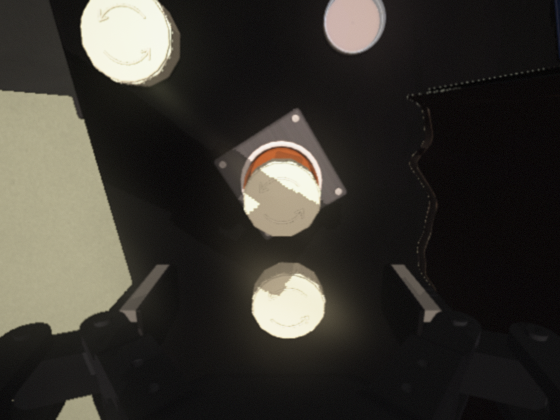

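View pics/sc5.png

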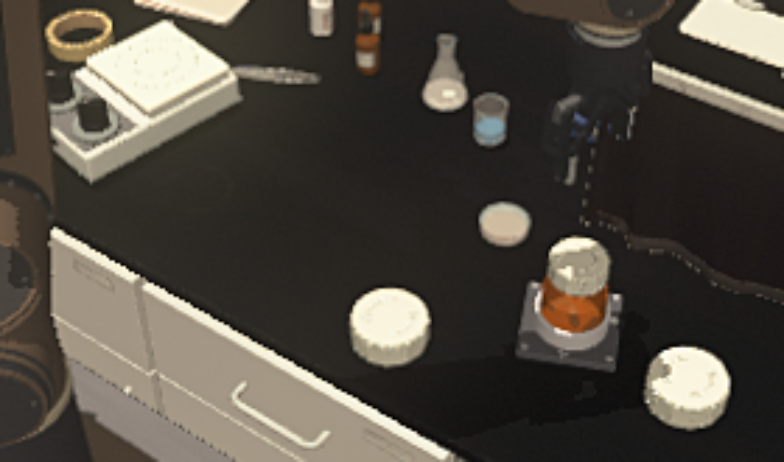

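View pics/sd5.png

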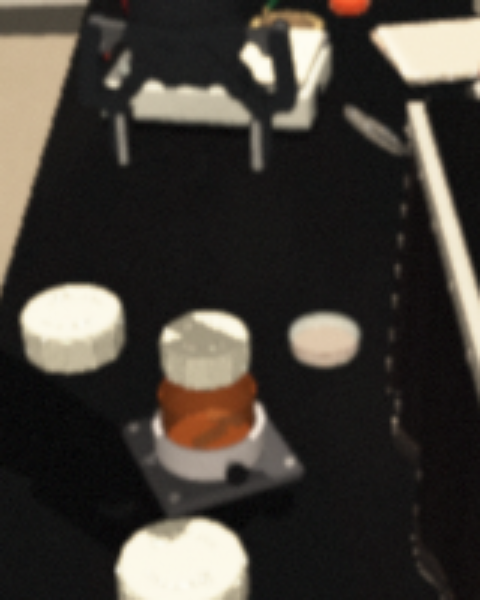

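The cap top is at 115.8 mm, the same as when it was locked at the start. It's centred with flats at 22° against 23°, so it's locked. Nothing is left on the worktop, so I'll hand in.

```bash
python3 - <<'E'
from plant import ctrl
print(ctrl.get_state()["time"],ctrl.sign_off())
E
```

```text
the job is handed in; nothing more can be done
51.8333 None
```

The job is done and handed in at about 52 s: knobs off, bars in the jar, cap locked.

**What I did**
- **Knobs:** I turned the heat knob, then the stirring knob, anticlockwise until the wrist read about 1.1 N m at each stop.
- **Cap off:** I pressed the cap with about 9 N, turned it 45° anticlockwise, lifted it off and stood it on the worktop.
- **Bars:** I found three stir bars on the worktop and dropped all three into the jar.
- **Cap on:** I put the cap back, pressed it with 10 to 12 N, turned it clockwise to its end stop (1.15 N m) and let go.

**Last checks**
- **Knobs:** both bars lay at 128.8°, within about 0.01 rad of the expected off angle. I checked this before opening the jar and did not measure it again at the end.
- **Cap:** its top is at 115.8 mm, the same reading as when it was locked at the start. It is about 0.5 mm off the jar's axis and within about 0.02 rad of the locked angle.
- **Bars:** no bars were left on the worktop in the scene and side views. Inside the jar I saw two bars clearly; the third showed only as a dark shape through the amber glass.
- **Bystanders:** the glassware and tweezers look unmoved in the final pictures, but I did not measure them.

No check failed, and none disagreed with another.

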